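# Clear the bead-maker's board and comb the rods into rows

## Robot

A 6-joint arm with a two-finger parallel gripper is mounted at the origin on the work surface. World frame = base frame: x ahead of the robot, y to its left, z up, the work surface at z = 0. Lengths are in m, angles in rad, forces in N, time in s.
With the tool pointing down it reaches from about 0.35 to 0.925 m from the base axis. Payload 6.4 kg.
Tool frame: the origin (TCP) lies on the mounting face of the last link; the fingertips stand 173 mm ahead of it and the grasp point (between the pads) lies 155 mm ahead of it; z points along the fingers, x is the direction in which the jaws open and shut, and the axes are right-handed (so a half turn about z gives the same grasp; the last joint's range is limited). The gripper opens to 85 mm and grips with 20 to 120 N. Pads are 22 mm wide; open, the fingers measure 114 mm over their backs; the gripper's body (76 mm by 85 mm) begins 54 mm behind the grasp point. The pads swing forward as they close: fully open they stand 13 mm farther back than shut.
Start: joints at [1.152, 0.245, 1.558, -0, 1.339, -0.174], TCP at [0.158, 0.631, 0.405] pointing down, gripper open.
Joint ranges: [-3.13, 3.13], [-1.02, 2.26], [0.13, 2.54], [-0.95, 4.09], [0.21, 2.88], [-2.74, 2.74]. Speed limits (rad/s): [2.57, 2.57, 3.14, 3.14, 3.14, 3.14].

## Interface

Orientations are given as a 3x3 rotation matrix whose columns are the frame's x, y, z axes.
In Python, from workcell import status, imaging, bot gives the robot as it stands.
- The arm moves only by the tool send_rows, never from a script. Its argument "series" is a list of rows, each a list of 5 numbers: the finger opening in cm, from 0 to 8.54, then the shift along the tool's x, y, z in cm, then the turn about the tool's z in degrees. A call has exactly 5 rows; each row shifts and turns the commanded pose from where the row before left it, along the tool's axes as they then stand; what a row does not reach is not made up. A row lasts 1/10 s, in which the tool goes at most 50 mm and 8.59 degrees, less where a joint would pass 70% of its speed; a pose out of reach is approached as far as the arm can. A call with a gripper value outside its range is refused whole. The fingers move at their own pace and stop on an object; "squeeze" is the grip in N (left out, the last holds). Time passes only in rows, so rows that do not move let the fingers close, or fill a call up. It gives the time, the measured TCP pose, the force and the opening at its end, in the units of the state.
- status.observe(): the state, without advancing time (a new reading comes with each control period).
- imaging.grab_frame(name): name is "scene" or "top"; returns (picture, depth): 384x512x3 uint8, red, green, blue; 384x512 float32, m along the optical axis (not along the pixel's ray), 0 where there is no reading.
- imaging.calibration(name): a dict with "camera_matrix" (3x3 intrinsics, pixels), "k1" (the pictures are not rectified: a ray, as slopes to the right and down, at radius r is drawn at 1 + k1 r^2 times it, then the intrinsics apply), "world_from_camera" (4x4, takes a point from camera to world coordinates). Camera axes: x right, y down, z forward; pixel columns grow to the right and rows downward; lengths in m; the calibration is good to about 2 mm. A picture is of the moment at which its call begins. calibration takes no time and is no camera call.
- bot.hand_in(): hands the job in, once; it reports no verdict.
The state is a dict: "time_s": time; "joints": joint angles; "qvel": joint speeds; "joint_efforts": joint torques, N m; "ee_pos": TCP position; "orientation": TCP orientation; "wrist_force": force on the tool from outside, world axes, zero at the start; "wrist_torque": the same for the moment, N m; "opening": finger opening in m.
Only numpy, scipy, OpenCV 4.12 (cv2) and the standard library are available. Lean on these libraries where they do the work, as an engineer would, in place of code of your own. Each camera call takes 0.05 s, during which the arm holds its last target.

## Task

First clear the empty cups off the white board: without dropping them, nest all that are there upright in one another in the white dish, the largest in the dish and each smaller one in the next larger. Then take the rake by its orange grip and comb all the stone rods into parallel rows against the fence, flat on the board, square to it and all on the painted band, never touching a rod with the fingers. Finally stand the rake back upright in the middle of its mat, lined up with it, and leave the jar and the tape alone.

Things in the scene. Friction and masses are not known exactly. Their poses are not given: they have to be found in the camera images.
- cup_l_c (a point): large blue-grey straight-sided open glazed cup standing upright at the open end of the board: outside diameter 66 mm, height 60 mm, wall 3.5 mm, floor 5 mm thick. The point is on its axis, half-way up (30 mm above its underside); z along the axis. May be absent (None).
- cup_m_c (a point): middle cream straight-sided open glazed cup standing upright at the open end of the board: outside diameter 48 mm, height 82 mm, wall 3.5 mm, floor 5 mm thick. The point is on its axis, half-way up (41 mm above its underside); z along the axis. May be absent (None).
- cup_s_c (a point): small red-brown straight-sided open glazed cup standing upright at the open end of the board: outside diameter 30 mm, height 104 mm, wall 3.5 mm, floor 5 mm thick. The point is on its axis, half-way up (52 mm above its underside); z along the axis. May be absent (None).
- rod1_c (a point): red square stone rod (bead blank), 100 x 16 x 16 mm, 50 to 100 g, lying on the board; the point is its centre, its x axis runs along the length. It slides, it does not roll. May be absent (None).
- rod2_c (a point): green square stone rod (bead blank), 100 x 16 x 16 mm, 50 to 100 g, lying on the board; the point is its centre, its x axis runs along the length. It slides, it does not roll. May be absent (None).
- rod3_c (a point): blue square stone rod (bead blank), 100 x 16 x 16 mm, 50 to 100 g, lying on the board; the point is its centre, its x axis runs along the length. It slides, it does not roll. May be absent (None).
- rod4_c (a point): amber square stone rod (bead blank), 100 x 16 x 16 mm, 50 to 100 g, lying on the board; the point is its centre, its x axis runs along the length. It slides, it does not roll. May be absent (None).
- rod5_c (a point): purple square stone rod (bead blank), 100 x 16 x 16 mm, 50 to 100 g, lying on the board; the point is its centre, its x axis runs along the length. It slides, it does not roll. May be absent (None).
- fence (a point): middle of the foot of the fixed board's fence, level with the lane (6 mm above the table). +y points into the fence (22 mm above the lane); x runs along it. The lane lies at negative y, to its open end at y = -480 mm. A blue-green band is painted on the lane from the fence to y = -100 mm; five rods side by side take 80 mm of it.
- board_origin (a point): point on the board's white lane, 230 mm from the fence, same axes as the fence. The lane is flat and plain, 210 mm wide (x), without side rails; its edges drop 6 mm to the table. The rods lie at y from +195 to -45 mm here, turned 0.25 to 0.75 rad off x to either side; the cups at y from -120 to -215 mm.
- dish_floor (a point): centre of the inner floor (5 mm above the table) of a white round open dish, outside diameter 140 mm, inside 130 mm, rim 30 mm above the inner floor, 0.5 kg, standing left of the board.
- rake_grip (a point): rake standing on its tines on its mat, 110 mm high, 0.2 kg. The point is inside its upright orange grip (32 mm in x, 26 mm in y, 48 to 110 mm above the tines' feet), 90 mm above the feet. x runs along the nine steel tines (166 mm wide over all, 12 mm gaps, narrower than a rod); tines 32 mm high and 26 mm deep: flat faces 13 mm either side of the middle in y. z up.
- mat_top (a point): centre of the top of the rake's black rubber mat, 200 mm (x) by 70 mm (y), fixed, top 4 mm above the table, right of the board.
- jar: bystander: amber glass jar, 56 mm across, 85 mm high; origin at the centre of its underside. Leave it alone.
- tape: bystander: clear ring of tape, 76 mm across, 22 mm high; origin at the centre of its underside. Leave it alone.

How it is judged:
On the way, in this order (a step that is already met when the one before it is completed fails the run):
1. all the cups that are there stand nested in size order in the dish (horizontal distance between cup_l_c and dish_floor below 0.036 m and z of cup_l_c in the frame of dish_floor below 0.038 m and angle between each of cup_l_c, cup_m_c, cup_s_c's own z axis and vertical below 0.1 rad and horizontal distance between cup_m_c and dish_floor below 0.045 m and z of cup_m_c in the frame of dish_floor below 0.054 m and horizontal distance between cup_s_c and dish_floor below 0.054 m and z of cup_s_c in the frame of dish_floor below 0.07 m and horizontal distance between cup_m_c and cup_l_c below 0.009 m and z of cup_m_c in the frame of cup_l_c below 0.022 m and horizontal distance between cup_s_c and cup_l_c below 0.019 m and z of cup_s_c in the frame of cup_l_c below 0.037 m and horizontal distance between cup_s_c and cup_m_c below 0.009 m and z of cup_s_c in the frame of cup_m_c below 0.022 m), for 0.2 s.
2. all the rods lie in parallel rows on the band along the fence (y of each of rod1_c, rod2_c, rod3_c, rod4_c, rod5_c in the frame of fence above -0.1 m and angle between the x axis of each of rod1_c, rod2_c, rod3_c, rod4_c, rod5_c and the x axis of fence, either way round below 0.12 rad and z of each of rod1_c, rod2_c, rod3_c, rod4_c, rod5_c in the frame of fence below 0.014 m), for 0.2 s.
3. the rake stands on its mat again (horizontal distance between rake_grip and mat_top below 0.03 m and angle between rake_grip's own z axis and vertical below 0.1 rad and z of rake_grip in the frame of mat_top below 0.096 m and angle between the x axis of rake_grip and the x axis of mat_top, either way round below 0.3 rad), for 0.2 s.
At the end, for the whole second after the job is handed in: Cups nested upright (0.1 rad) in size order, seated, in the dish; every rod flat on the board, its centre within 100 mm of the fence, within 0.12 rad of the fence's direction; rake upright on its mat, within 30 mm of the centre and 0.3 rad of its long side; all at rest (all of step 1 and all of step 2 and all of step 3 and linear speed of each of rod1, rod2, rod3, rod4, rod5, cup_l, cup_m, cup_s, rake below 0.02 m/s); the robot touches nothing.
It fails at once if the jar or tape is pushed more than 3 cm (distance of any of jar, tape from where it was at the start of the episode above 0.03 m).
It fails at once if the fingers touch a rod (rods are moved with the rake only) (contact force between the fingers and rod1 above 1 N or contact force between the fingers and rod2 above 1 N or contact force between the fingers and rod3 above 1 N or contact force between the fingers and rod4 above 1 N or contact force between the fingers and rod5 above 1 N).
It fails at once if a cup is dropped (falls freely by more than about 3 cm) ((linear speed of cup_l above 0.75 m/s and contact force between each of the fingers, anything else and cup_l below 0.2 N) or (linear speed of cup_m above 0.75 m/s and contact force between each of the fingers, anything else and cup_m below 0.2 N) or (linear speed of cup_s above 0.75 m/s and contact force between each of the fingers, anything else and cup_s below 0.2 N)).
Of rod1, rod2, rod3, rod4, rod5 only 3 to 5 are there at a start; the rules pass over those that are not, and their reading is None.
Of cup_l, cup_m, cup_s only 2 to 3 are there at a start; the rules pass over those that are not, and their reading is None.
At some moment in a run one of rod1, rod2, rod3, rod4, rod5 may be knocked a few centimetres aside while the robot is not near it.
It also fails if it takes over 208 s, if anything falls off the work surface, if the arm or the gripper's body presses on something with over 40 N, if the wrist force passes 120 N, or if a joint passes its speed limit or range.

## Working session

There is one attempt and no reset: what is moved stays moved. The work goes in short steps, Python scripts to look and compute and a tool call to move; the robot and the scene stay as the last step left them, time stands still between calls to the robot, and variables do not carry over. Pictures are saved under pics/ and viewed, and the job is handed in when it is done.

Besides the shell and the picture viewer there is one more tool, called after "Request:" as name(argument=value, ...), one argument or row to a line, values as JSON. send_rows: Moves the arm, as the interface text tells. Its arguments: {"type":"object","properties":{"series":{"type":"array"},"squeeze":{"type":"number"}},"required":["series"]}

```bash
ls; mkdir -p pics; python3 - <<'E'
from workcell import status, imaging, bot
import cv2,numpy as np
s=status.observe()
for k,v in s.items(): print(k,np.round(v,3).tolist())
for n in("scene","top"):
    im,d=imaging.grab_frame(n); c=imaging.calibration(n)
    print(n,c)
    cv2.imwrite(f"pics/{n}0.png",im[:,:,::-1]); np.savez(f"{n}0.npz",im=im,d=d)
E
```

```text
pics
time_s 0.0
joints [1.152, 0.246, 1.559, 0.0, 1.339, -0.174]
qvel [-0.001, 0.0, -0.0, 0.002, -0.001, 0.001]
joint_efforts [-0.002, -42.951, -32.613, -0.0, 0.005, -0.0]
ee_pos [0.157, 0.63, 0.404]
orientation [[0.242, 0.97, -0.001], [0.97, -0.242, -0.002], [-0.002, -0.0, -1.0]]
wrist_force [-0.095, 0.173, -0.355]
wrist_torque [-0.01, -0.03, 0.022]
opening 0.085
scene {'camera_matrix': array([[432.48036409,   0.        , 247.0021555 ],
       [  0.        , 432.48036409, 195.87789057],
       [  0.        ,   0.        ,   1.        ]]), 'k1': 0.001528500096702908, 'world_from_camera': array([[-0.31094063,  0.63819884, -0.70428557,  1.47970189],
       [ 0.95032244,  0.2198823 , -0.22031578,  0.27896555],
       [ 0.01425466, -0.73780351, -0.67486502,  0.93439959],
       [ 0.        ,  0.        ,  0.        ,  1.        ]])}
top {'camera_matrix': array([[361.9544949 ,   0.        , 251.39172106],
       [  0.        , 361.9544949 , 189.5849116 ],
       [  0.        ,   0.        ,   1.        ]]), 'k1': 0.03072728195268138, 'world_from_camera': array([[ 0.01550617, -0.98630203,  0.16421896,  0.43668648],
       [-0.99969382, -0.01846015, -0.01647717,  0.00698282],
       [ 0.01928298, -0.16391318, -0.98628629,  0.95841091],
       [ 0.        ,  0.        ,  0.        ,  1.        ]])}
```

View pics/top0.png

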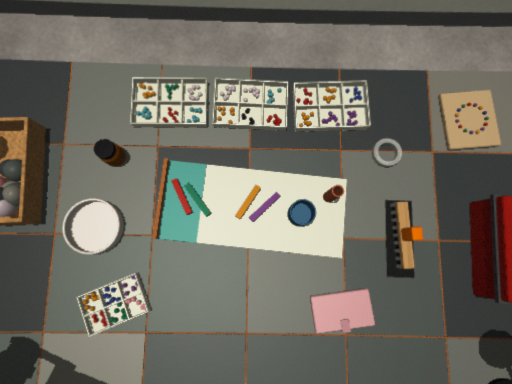

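View pics/scene0.png

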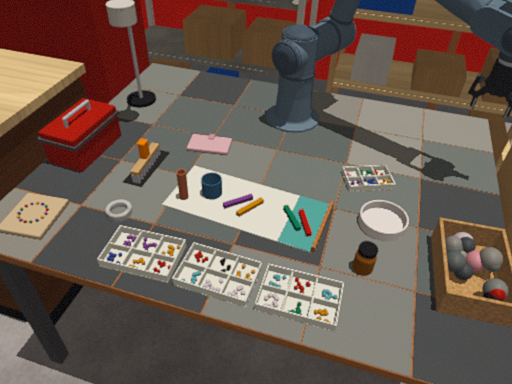

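The top view shows large blue cup at (302,213), small red-brown cup at (334,192), and no cream cup. There are four rods: red (182,196), green (198,198), amber (248,202) and purple (265,207). The fence is at the left end of the board. The dish is at (92,226), the rake at (403,236) on its mat, the jar at (110,152) and the tape at (388,152).

```bash
cat > h.py <<'E'
import numpy as np, cv2
from workcell import status, imaging, bot
def grab(n,tag=None):
    im,d=imaging.grab_frame(n)
    if tag: cv2.imwrite(f"pics/{n}_{tag}.png",im[:,:,::-1])
    return im,d
def ray(n,uv):
    c=imaging.calibration(n);K=c['camera_matrix'];T=c['world_from_camera']
    uv=np.atleast_2d(np.asarray(uv,float))
    p=(uv-[K[0,2],K[1,2]])/[K[0,0],K[1,1]]
    q=p.copy()
    for _ in range(20): q=p/(1+c['k1']*(q**2).sum(1,keepdims=True))
    dirs=np.c_[q,np.ones(len(q))]@T[:3,:3].T
    return T[:3,3],dirs
def plane(n,uv,z):
    o,d=ray(n,uv); return o+d*((z-o[2])/d[:,2])[:,None]
def dep(n,uv,depth):
    o,d=ray(n,uv); uv=np.atleast_2d(uv).astype(int); return o+d*depth[uv[:,1],uv[:,0]][:,None]
def cloud(n,depth,mask):
    v,u=np.nonzero(mask&(depth>0)); return dep(n,np.c_[u,v],depth)
def hsv(im): return cv2.cvtColor(im,cv2.COLOR_RGB2HSV)
def proj(n,P):
    c=imaging.calibration(n);K=c['camera_matrix'];T=c['world_from_camera']
    p=(np.atleast_2d(P)-T[:3,3])@T[:3,:3]; q=p[:,:2]/p[:,2:]
    q=q*(1+c['k1']*(q**2).sum(1,keepdims=True)); return q*K[0,0]+[K[0,2],K[1,2]]
E
python3 - <<'E'
from h import *
for n in("top","scene"):
    z=np.load(n+"0.npz");im=z['im'];d=z['d']
    H=hsv(im)
    pts=dict(top=dict(cupL=(302,213),cupS=(334,192),red=(182,196),green=(198,198),amber=(248,202),purple=(265,207),fence=(161,200),dish=(92,226),grip=(417,234),rakeb=(404,215),mat=(390,270),jar=(108,148),tape=(376,152),board=(220,220),tabl=(250,280),band=(180,230)),
     scene=dict(cupL=(212,190),cupS=(183,190),red=(305,222),green=(291,217),amber=(250,206),purple=(238,201),dish=(382,222),grip=(144,150),rakeb=(146,162)))[n]
    for k,v in pts.items(): print(n,k,H[v[1],v[0]],np.round(dep(n,v,d)[0],3))
for n,r in(("top",(60,140,280,260)),):
    im=np.load(n+"0.npz")['im'];c=im[140:280,60:340];cv2.imwrite("pics/topz.png",cv2.resize(c[:,:,::-1],None,fx=2.8,fy=2.8,interpolation=cv2.INTER_CUBIC))
    c=im[130:290,290:450];cv2.imwrite("pics/topr.png",cv2.resize(c[:,:,::-1],None,fx=3.5,fy=3.5,interpolation=cv2.INTER_CUBIC))
E
```

```text
top cupL [102 129 123] [ 0.535 -0.143  0.008]
top cupS [  9 172  77] [ 0.587 -0.221  0.04 ]
top red [  2 197 175] [0.572 0.171 0.024]
top green [ 76 169 119] [0.568 0.13  0.024]
top amber [ 17 216 203] [ 0.56  -0.     0.021]
top purple [147 116 130] [ 0.547 -0.045  0.023]
top fence [ 13 180 146] [0.56  0.224 0.027]
top dish [ 19  23 232] [0.492 0.403 0.003]
top grip [ 15 255 228] [ 0.48  -0.395  0.112]
top rakeb [ 16 138 188] [ 0.53  -0.394  0.049]
top mat [45 32 32] [ 0.392 -0.37   0.004]
top jar [15 16 32] [0.679 0.347 0.086]
top tape [ 28  20 169] [ 0.701 -0.341  0.021]
top board [ 29  25 231] [0.512 0.072 0.01 ]
top tabl [ 30  21 135] [ 0.36  -0.009 -0.001]
top band [ 84 110 172] [0.485 0.175 0.006]
scene cupL [100 174  63] [ 0.561 -0.122  0.045]
scene cupS [  8 168  97] [ 0.593 -0.205  0.048]
scene red [  1 225 179] [0.581 0.178 0.023]
scene green [ 80 215 127] [0.572 0.134 0.021]
scene amber [ 20 255 203] [0.569 0.004 0.023]
scene purple [146 136 105] [ 0.554 -0.039  0.017]
scene dish [ 14  22 227] [0.488 0.395 0.005]
scene grip [ 15 255 133] [ 0.494 -0.385  0.087]
scene rakeb [ 16 144 110] [ 0.5   -0.382  0.042]
```

View pics/topz.png

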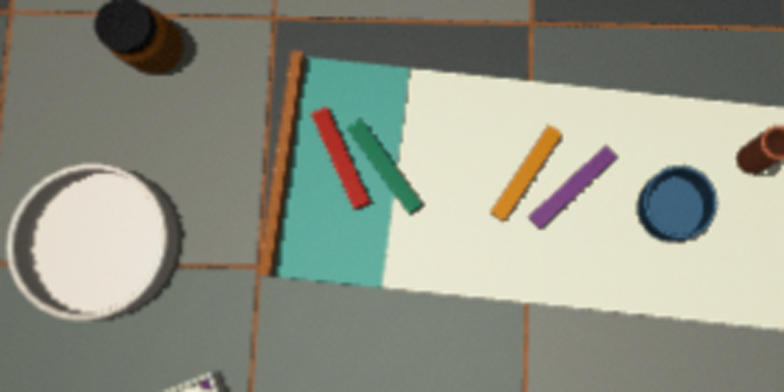

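View pics/topr.png

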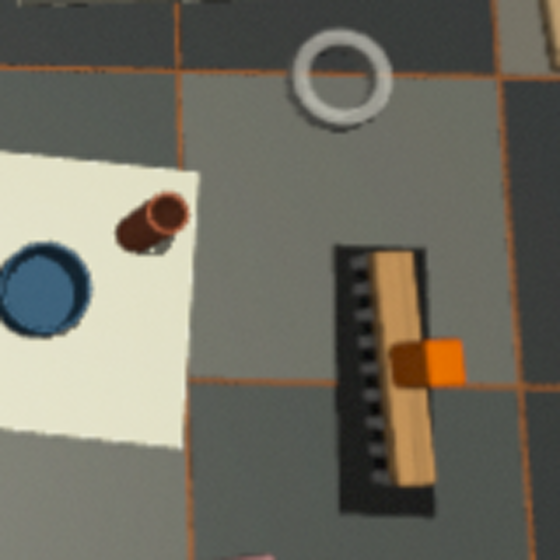

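```bash
cat >> h.py <<'E'
RODS=dict(red=((172,7),(150,255),(110,255)),green=((65,90),(140,255),(50,200)),amber=((14,24),(170,255),(120,255)),purple=((135,165),(60,255),(60,255)),blue=((105,130),(120,255),(60,255)))
def cm(H,r):
    (a,b),(s0,s1),(v0,v1)=r; h=H[...,0]
    hm=(h>=a)&(h<=b) if a<=b else (h>=a)|(h<=b)
    return hm&(H[...,1]>=s0)&(H[...,1]<=s1)&(H[...,2]>=v0)&(H[...,2]<=v1)
def rect(P):
    r=cv2.minAreaRect((P[:,:2]*1000).astype(np.float32)); b=cv2.boxPoints(r)
    e=[b[1]-b[0],b[2]-b[1]]; l=[np.linalg.norm(x) for x in e]; i=int(np.argmax(l))
    a=np.degrees(np.arctan2(e[i][1],e[i][0])); a=(a+90)%180-90
    return np.array(r[0]),l[i],l[1-i],a
def circ(P):
    x,y=P[:,0],P[:,1]; A=np.c_[2*x,2*y,np.ones(len(x))]
    s=np.linalg.lstsq(A,x*x+y*y,rcond=None)[0]; return s[:2],np.sqrt(s[2]+s[0]**2+s[1]**2)
def rods(n,im,d,zmin=0.012,verbose=True,lim=(0.3,0.75,-0.32,0.235)):
    out={};H=hsv(im)
    vv,uu=np.indices(d.shape); W=dep(n,np.c_[uu.ravel(),vv.ravel()],d).reshape(d.shape+(3,))
    ok=(d>0)&(W[...,0]>lim[0])&(W[...,0]<lim[1])&(W[...,1]>lim[2])&(W[...,1]<lim[3])&(W[...,2]>zmin)&(W[...,2]<0.06)
    for k,r in RODS.items():
        m=(cm(H,r)&ok).astype(np.uint8)
        c,_=cv2.findContours(m,cv2.RETR_EXTERNAL,cv2.CHAIN_APPROX_NONE)
        if not c: continue
        c=max(c,key=cv2.contourArea)
        if cv2.contourArea(c)<40: continue
        P=plane(n,c[:,0],0.022); out[k]=rect(P)
        if verbose: print(n,k,np.round(out[k][0],1),np.round(out[k][1:],1))
    return out
E
python3 - <<'E'
from h import *
for n in("top","scene"):
    z=np.load(n+"0.npz");im=z['im'];d=z['d'];H=hsv(im)
    vv,uu=np.indices(d.shape); W=dep(n,np.c_[uu.ravel(),vv.ravel()],d).reshape(d.shape+(3,))
    X,Y,Z=[W[...,i] for i in range(3)]
    rods(n,im,d)
    # board
    m=(((H[...,1]<70)&(H[...,2]>200))|cm(H,((76,95),(60,200),(130,255))))&(X>.35)&(X<.75)&(Y<.3)&(Y>-.33)&(abs(Z-.006)<.012)
    m=cv2.morphologyEx(m.astype(np.uint8),cv2.MORPH_OPEN,np.ones((3,3)))
    c,_=cv2.findContours(m,cv2.RETR_EXTERNAL,cv2.CHAIN_APPROX_NONE);c=max(c,key=cv2.contourArea)
    print(n,"board",rect(plane(n,c[:,0],.006)))
    mf=cm(H,((8,18),(130,255),(70,255)))&(Y>.19)&(Y<.26)&(X>.4)&(X<.72)&(Z>.012)&(Z<.04)
    print(n,"fence",mf.sum(),rect(plane(n,np.argwhere(mf)[:,::-1],.028)), np.percentile(Z[mf],[10,50,90]))
    mL=(X>.45)&(X<.62)&(Y>-.2)&(Y<-.09)&(Z>.056)&(Z<.075)&(d>0)
    print(n,"cupL",mL.sum(),circ(W[mL]),np.median(Z[mL]))
    mL=cm(H,((95,112),(80,255),(30,255)))&(X>.45)&(X<.64)&(Y>-.22)&(Y<-.06)&(d>0)
    c,_=cv2.findContours(mL.astype(np.uint8),cv2.RETR_EXTERNAL,cv2.CHAIN_APPROX_NONE);c=max(c,key=cv2.contourArea)
    print(n,"cupL sil",circ(plane(n,c[:,0],.066)))
    mS=(X>.52)&(X<.66)&(Y>-.28)&(Y<-.16)&(Z>.1)&(Z<.125)&(d>0)
    print(n,"cupS",mS.sum(),circ(W[mS]),np.median(Z[mS]))
    mD=(X>.4)&(X<.6)&(Y>.3)&(Y<.5)&(Z>.028)&(Z<.045)&(d>0)
    print(n,"dish",mD.sum(),circ(W[mD]),np.median(Z[mD]))
    mG=(X>.4)&(X<.6)&(Y>-.45)&(Y<-.34)&(Z>.105)&(Z<.125)&(d>0)
    print(n,"grip",mG.sum(),rect(W[mG]),np.median(Z[mG]), np.round(W[mG].mean(0),4))
    mB=cm(H,((10,22),(90,220),(60,255)))&(X>.35)&(X<.65)&(Y>-.46)&(Y<-.33)&(Z>.035)&(Z<.06)
    print(n,"beam",mB.sum(),rect(W[mB]),np.median(Z[mB]))
    mM=(H[...,2]<50)&(X>.35)&(X<.65)&(Y>-.46)&(Y<-.33)&(Z<.015)&(Z>-.01)
    print(n,"mat",mM.sum(),rect(W[mM]),np.median(Z[mM]))
    mJ=(X>.6)&(X<.75)&(Y>.28)&(Y<.42)&(Z>.07)&(d>0); print(n,"jar",circ(W[mJ]) if mJ.sum()>5 else 0)
    mT=(X>.62)&(X<.76)&(Y>-.44)&(Y<-.28)&(Z>.012)&(d>0); print(n,"tape",rect(W[mT]) if mT.sum()>5 else 0)
E
```

```text
top red [572.7 173.9] [97.2 14.3 26.4]
top green [565.8 132.6] [99.  15.6 37.1]
top amber [5.613e+02 3.000e-01] [ 96.   13.1 -32.4]
top purple [549.4 -43.1] [ 96.9  14.5 -46.1]
top board (array([546.31518555, -17.12176514]), np.float32(475.60663), np.float32(210.33391), np.float32(85.055756))
top fence 346 (array([568.27313232, 226.22099304]), np.float32(207.28), np.float32(11.290845), np.float32(-5.0347137)) [0.02493248 0.02743998 0.0293946 ]
top cupL 144 (array([ 0.54164104, -0.14807569]), np.float64(0.036672132546640486)) 0.06501942491359075
top cupL sil (array([ 0.53043056, -0.13329141]), np.float64(0.03151566308438341))
top cupS 75 (array([ 0.57961311, -0.21184431]), np.float64(0.01308334108938554)) 0.1089435106124772
top dish 440 (array([0.4912064 , 0.39361127]), np.float64(0.06723482809270781)) 0.033385753338230795
top grip 165 (array([ 483.54864502, -393.33709717]), np.float32(30.44156), np.float32(26.767633), np.float32(1.5712662)) 0.11359551011782565 [ 0.4831 -0.3918  0.1131]
top beam 746 (array([ 482.56207275, -394.03143311]), np.float32(166.16058), np.float32(28.678997), 
[... 1171 characters left out ...]
, np.float64(0.067056630663053)) 0.034697523627349514
scene grip 68 (array([ 485.98165894, -393.45849609]), np.float32(36.376595), np.float32(27.888208), np.float32(4.799858)) 0.11340138306048209 [ 0.4881 -0.3922  0.1127]
scene beam 296 (array([ 483.54870605, -393.75274658]), np.float32(172.54773), np.float32(30.3931), np.float32(2.8024902)) 0.0519507569949057
scene mat 232 (array([ 480.81237793, -395.06869507]), np.float32(197.02934), np.float32(68.55264), np.float32(-3.0658264)) 0.005212293997883977
scene jar (array([0.68183387, 0.36017666]), np.float64(0.018811751790080253))
scene tape (array([ 706.41137695, -370.8684082 ]), np.float32(74.87994), np.float32(73.98764), np.float32(65.7265))
```

```bash
python3 - <<'E'
from h import *
for n in("top","scene"):
    z=np.load(n+"0.npz");im=z['im'];d=z['d'];H=hsv(im)
    mL=cm(H,((92,116),(60,255),(20,255)))
    P=cloud(n,d,mL); s=(abs(P[:,0]-.54)<.07)&(abs(P[:,1]+.14)<.06); P=P[s]
    Q=P[(P[:,2]>.058)&(P[:,2]<.072)]
    print(n,len(Q),circ(Q),cv2.minEnclosingCircle((Q[:,:2]*1000).astype(np.float32)))
    mS=cm(H,((0,16),(100,255),(30,255)))
    P=cloud(n,d,mS); s=(abs(P[:,0]-.58)<.05)&(abs(P[:,1]+.21)<.05); P=P[s]
    Q=P[(P[:,2]>.104)&(P[:,2]<.118)]
    print(n,len(Q),circ(Q),cv2.minEnclosingCircle((Q[:,:2]*1000).astype(np.float32)))
    # contour-based rim
    c,_=cv2.findContours(mL.astype(np.uint8),cv2.RETR_EXTERNAL,cv2.CHAIN_APPROX_NONE)
    for q in c:
        if cv2.contourArea(q)>200: print(q.reshape(-1,2).mean(0), cv2.minEnclosingCircle((plane(n,q[:,0],.066)[:,:2]*1000).astype(np.float32)))
E
```

```text
top 101 (array([ 0.53215128, -0.1355158 ]), np.float64(0.03045804389822301)) ((532.0023803710938, -135.67694091796875), 31.99616241455078)
top 56 (array([ 0.57958488, -0.21189594]), np.float64(0.012897642013241615)) ((579.4844360351562, -212.02696228027344), 14.404963493347168)
[301.71232877 212.57534247] ((530.8016357421875, -132.87527465820312), 34.33475112915039)
scene 87 (array([ 0.53475375, -0.13359841]), np.float64(0.030569778672504055)) ((536.4121704101562, -135.3547821044922), 34.73768997192383)
scene 44 (array([ 0.58203263, -0.21224756]), np.float64(0.013461865652363765)) ((582.087890625, -212.11256408691406), 16.046024322509766)
[211.11428571 185.5       ] ((562.4890747070312, -122.43670654296875), 58.948150634765625)
[482.65703276  19.13102119] ((-1099.116455078125, 753.8243408203125), 418.0774841308594)
[384.37323944   5.23239437] ((-1271.9337158203125, 242.60610961914062), 210.68685913085938)
[307.93563881  69.40441883] ((-531.1952514648438, 22.562538146972656), 725.19775390625)
```

```bash
cat >> h.py <<'E'
def plan(x,y,zt,yaw=None,pr=True):
    "grasp-point target (m); shows tool-axis shift in cm; yaw deg"
    s=status.observe();p=np.array(s['ee_pos']);R=np.array(s['orientation'])
    cy=np.degrees(np.arctan2(R[1,0],R[0,0]))
    dl=np.array([x,y,zt+.155])-p
    t=R.T@dl*100
    print("t",round(s['time_s'],2),"ee",np.round(p,4),"yaw",round(cy,2),"open",round(s['opening']*1000,1),"F",np.round(s['wrist_force'],1),"| shift cm",np.round(t,2),"norm",round(np.linalg.norm(t),1),"turn",None if yaw is None else round(-(((yaw-cy)+90)%180-90),1))
def st():
    s=status.observe();print({k:np.round(s[k],3).tolist() for k in('time_s','ee_pos','wrist_force','wrist_torque','opening','joints')})
E
echo
```

Request:
send_rows(
  series=[
    [8.5,0,0,0,8.5],
    [8.5,0,0,0,8.5],
    [8.5,0,0,0,8.5],
    [8.5,0,0,0,8.5],
    [8.5,0,0,0,8.5],
  ],
  squeeze=40,
)

```text
time_s: 0.6
ee_pos: [0.1575, 0.6305, 0.404]
orientation: [[0.837, 0.546, -0.0], [0.546, -0.837, -0.001], [-0.001, 0.001, -1.0]]
wrist_force: [0.3, -0.2, 0.4]
opening: 0.085
```

```bash
python3 -c "
from h import *
plan(.533,-.135,.12,32)"
```

```text
t 0.6 ee [0.1575 0.6305 0.404 ] yaw 33.12 open 85.0 F [ 0.3 -0.2  0.4] | shift cm [-10.37  84.62  12.97] norm 86.2 turn 1.1
```

Request:
send_rows(
  series=[
    [8.5,-0.5,4.2,0.5,0],
    [8.5,-0.5,4.2,0.5,0],
    [8.5,-0.5,4.2,0.5,0],
    [8.5,-0.5,4.2,0.5,0],
    [8.5,-0.5,4.2,0.5,0],
  ],
)

```text
time_s: 1.1
ee_pos: [0.2528, 0.44, 0.379]
orientation: [[0.834, 0.552, -0.0], [0.552, -0.834, -0.001], [-0.001, 0.0, -1.0]]
wrist_force: [0.7, 0.2, -0.2]
opening: 0.0848
```

Request:
send_rows(
  series=[
    [8.5,-0.5,4.2,0.5,0],
    [8.5,-0.5,4.2,0.5,0],
    [8.5,-0.5,4.2,0.5,0],
    [8.5,-0.5,4.2,0.5,0],
    [8.5,-0.5,4.2,0.5,0],
  ],
)

```text
time_s: 1.6
ee_pos: [0.3476, 0.2511, 0.3543]
orientation: [[0.834, 0.552, -0.0], [0.552, -0.834, -0.0], [-0.0, -0.0, -1.0]]
wrist_force: [0.6, -0.1, 1.0]
opening: 0.085
```

Request:
send_rows(
  series=[
    [8.5,-0.5,4.2,0.5,0],
    [8.5,-0.5,4.2,0.5,0],
    [8.5,-0.5,4.2,0.5,0],
    [8.5,-0.5,4.2,0.5,0],
    [8.5,-0.5,4.2,0.5,0],
  ],
)

```text
time_s: 2.1
ee_pos: [0.4427, 0.062, 0.3293]
orientation: [[0.834, 0.551, 0.0], [0.551, -0.834, 0.0], [0.0, -0.0, -1.0]]
wrist_force: [0.2, 0.7, 0.5]
opening: 0.0849
```

```bash
python3 -c "
from h import *
plan(.533,-.135,.12,32)"
```

```text
t 2.1 ee [0.4427 0.062  0.3293] yaw 33.45 open 84.9 F [0.2 0.7 0.5] | shift cm [-3.33 21.42  5.43] norm 22.3 turn 1.5
```

Request:
send_rows(
  series=[
    [8.5,-0.66,4.28,1.0,0],
    [8.5,-0.66,4.28,1.0,0],
    [8.5,-0.66,4.28,1.0,0],
    [8.5,-0.66,4.28,1.0,0],
    [8.5,-0.66,4.28,1.4,0],
  ],
)

```text
time_s: 2.6
ee_pos: [0.5335, -0.1348, 0.2754]
orientation: [[0.834, 0.551, 0.001], [0.551, -0.834, -0.0], [0.0, 0.0, -1.0]]
wrist_force: [0.6, -0.2, -0.1]
opening: 0.0847
```

```bash
python3 -c "
from h import *
plan(.533,-.135,.04,32)
grab('scene','a');grab('top','a')"
```

```text
t 2.6 ee [ 0.5335 -0.1348  0.2754] yaw 33.45 open 84.7 F [ 0.6 -0.2 -0.1] | shift cm [-0.05 -0.01  8.04] norm 8.0 turn 1.5
```

View pics/scene_a.png

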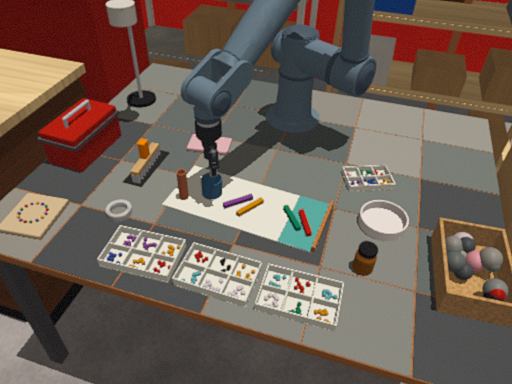

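The gripper is above the blue cup at (211,185), centred and clear of the red-brown cup.

Request:
send_rows(
  series=[
    [8.5,0,0,2,0],
    [8.5,0,0,2,0],
    [8.5,0,0,2,0],
    [8.5,0,0,1.8,0],
    [8.5,0,0,0.2,0],
  ],
)

```text
time_s: 3.2
ee_pos: [0.5316, -0.1318, 0.1933]
orientation: [[0.834, 0.552, -0.005], [0.552, -0.834, 0.003], [-0.003, -0.005, -1.0]]
wrist_force: [-0.6, -0.4, 0.4]
opening: 0.0854
```

Request:
send_rows(
  series=[
    [5.5,0,0,0,0],
    [5.5,0,0,0,0],
    [5.5,0,0,0,0],
    [5.5,0,0,0,0],
    [5.5,0,0,0,0],
  ],
)

```text
time_s: 3.7
ee_pos: [0.5334, -0.1331, 0.1967]
orientation: [[0.834, 0.552, 0.002], [0.552, -0.834, -0.001], [0.001, 0.001, -1.0]]
wrist_force: [-0.3, 0.6, 4.8]
opening: 0.0652
```

Request:
send_rows(
  series=[
    [5.5,0,0,0,0],
    [5.5,0,0,0,0],
    [5.5,0,0,0,0],
    [5.5,0,0,-0.5,0],
    [5.5,0,0,-1,0],
  ],
)

```text
time_s: 4.2
ee_pos: [0.5323, -0.1327, 0.21]
orientation: [[0.834, 0.552, -0.002], [0.552, -0.834, 0.001], [-0.001, -0.002, -1.0]]
wrist_force: [-0.3, -0.4, -0.8]
opening: 0.0649
```

Request:
send_rows(
  series=[
    [5.5,0,0,-2,0],
    [5.5,0,0,-2,0],
    [5.5,0,0,-2,0],
    [5.5,0,0,-2,0],
    [5.5,0,0,-0.5,0],
  ],
)

```text
time_s: 4.7
ee_pos: [0.5336, -0.1333, 0.2986]
orientation: [[0.834, 0.552, 0.004], [0.552, -0.834, -0.002], [0.002, 0.004, -1.0]]
wrist_force: [0.7, -0.4, 0.0]
opening: 0.0651
```

```bash
python3 -c "
from h import *
plan(.492,.3945,.14,32)"
```

```text
t 4.7 ee [ 0.5336 -0.1333  0.2986] yaw 33.47 open 65.1 F [ 0.7 -0.4  0. ] | shift cm [ 25.64 -46.32   0.23] norm 52.9 turn 1.5
```

Request:
send_rows(
  series=[
    [5.5,0.6,-1.1,0,0],
    [5.5,1.2,-2.2,0,0],
    [5.5,2.0,-3.6,0,0],
    [5.5,2.0,-3.6,0,0],
    [5.5,2.0,-3.6,0,0],
  ],
)

```text
time_s: 5.2
ee_pos: [0.519, 0.0298, 0.294]
orientation: [[0.834, 0.551, -0.003], [0.551, -0.834, 0.001], [-0.002, -0.002, -1.0]]
wrist_force: [-0.1, -0.2, -0.6]
opening: 0.065
```

Request:
send_rows(
  series=[
    [5.5,2.0,-3.6,0,0],
    [5.5,2.0,-3.6,0,0],
    [5.5,2.0,-3.6,0,0],
    [5.5,2.0,-3.6,0,0],
    [5.5,2.0,-3.6,0,0],
  ],
)

```text
time_s: 5.7
ee_pos: [0.5028, 0.2351, 0.294]
orientation: [[0.834, 0.552, -0.003], [0.552, -0.834, -0.001], [-0.003, -0.001, -1.0]]
wrist_force: [1.2, -1.5, -0.6]
opening: 0.0648
```

Request:
send_rows(
  series=[
    [5.5,2.0,-3.6,0,0],
    [5.5,2.0,-3.6,0,0],
    [5.5,1.9,-3.5,0,0],
    [5.5,1.3,-2.4,0,0],
    [5.5,0.6,-1.1,0,0],
  ],
)

```text
time_s: 6.2
ee_pos: [0.4894, 0.3967, 0.2939]
orientation: [[0.833, 0.554, -0.003], [0.554, -0.833, -0.001], [-0.003, -0.001, -1.0]]
wrist_force: [0.0, 0.5, -0.5]
opening: 0.0653
```

```bash
python3 -c "
from h import *
plan(.492,.3945,.04,32)
grab('scene','b')"
```

```text
t 6.2 ee [0.4894 0.3967 0.2939] yaw 33.64 open 65.3 F [ 0.   0.5 -0.5] | shift cm [0.12 0.34 9.89] norm 9.9 turn 1.6
```

View pics/scene_b.png

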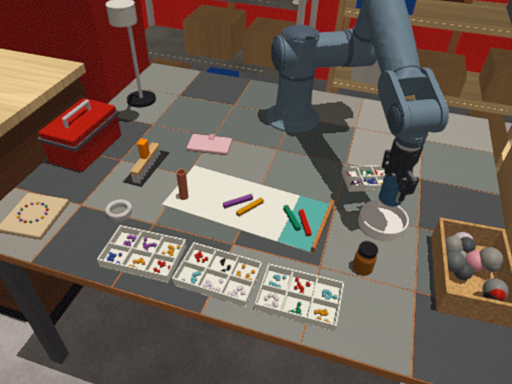

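The blue cup is held above the dish at (385,190), and the four rods and the small cup have not moved.

Request:
send_rows(
  series=[
    [5.5,0.1,0.3,2,0],
    [5.5,0,0,2.5,0],
    [5.5,0,0,2.3,0],
    [5.5,0,0,1.5,0],
    [5.5,0,0,0.8,0],
  ],
)

```text
time_s: 6.75
ee_pos: [0.4931, 0.3914, 0.2025]
orientation: [[0.835, 0.551, -0.003], [0.551, -0.835, -0.002], [-0.004, -0.0, -1.0]]
wrist_force: [-1.2, 0.3, -1.3]
opening: 0.0649
```

Request:
send_rows(
  series=[
    [5.5,0,0,0.2,0],
    [5.5,0,0,0.2,0],
    [5.5,0,0,0.2,0],
    [5.5,0,0,0.1,0],
    [5.5,0,0,0,0],
  ],
)

```text
time_s: 7.25
ee_pos: [0.4937, 0.3926, 0.1981]
orientation: [[0.834, 0.552, 0.001], [0.552, -0.834, 0.0], [0.001, 0.0, -1.0]]
wrist_force: [-0.7, 0.3, -1.2]
opening: 0.0648
```

Request:
send_rows(
  series=[
    [5.5,0,0,0.2,0],
    [5.5,0,0,0.1,0],
    [5.5,0,0,0.1,0],
    [5.5,0,0,0,0],
    [5.5,0,0,0,0],
  ],
)

```text
time_s: 7.75
ee_pos: [0.494, 0.3928, 0.1957]
orientation: [[0.834, 0.552, -0.0], [0.552, -0.834, -0.0], [-0.0, 0.0, -1.0]]
wrist_force: [-4.9, -3.2, 11.3]
opening: 0.0651
```

Request:
send_rows(
  series=[
    [7.6,0,0,0,0],
    [7.8,0,0,0,0],
    [7.8,0,0,0,0],
    [7.8,0,0,-0.5,0],
    [7.8,0,0,-1,0],
  ],
)

```text
time_s: 8.25
ee_pos: [0.4933, 0.3923, 0.2082]
orientation: [[0.834, 0.552, -0.002], [0.552, -0.834, -0.001], [-0.002, -0.0, -1.0]]
wrist_force: [0.6, 0.8, 0.4]
opening: 0.0779
```

Request:
send_rows(
  series=[
    [7.8,0,0,-2,0],
    [7.8,0,0,-3,0],
    [7.8,0,0,-3.5,0],
    [7.8,0,0,-3.5,0],
    [7.8,0,0,-3,0],
  ],
)

```text
time_s: 8.75
ee_pos: [0.4936, 0.3926, 0.3619]
orientation: [[0.834, 0.552, 0.002], [0.552, -0.834, 0.001], [0.003, 0.0, -1.0]]
wrist_force: [1.0, 0.4, -0.3]
opening: 0.0781
```

```bash
python3 -c "
from h import *
im,d=grab('scene','c')
H=hsv(im);P=cloud('scene',d,cm(H,((92,116),(60,255),(20,255))));P=P[(abs(P[:,0]-.49)<.07)&(abs(P[:,1]-.39)<.07)&(P[:,2]<.12)];Q=P[P[:,2]>.056]
print(len(Q),circ(Q),np.median(Q[:,2]),Q[:,2].max())
plan(.581,-.212,.18,32)"
```

```text
132 (array([0.49666973, 0.39240346]), np.float64(0.03077845682297728)) 0.06144945650424616 0.07048056099785094
t 8.8 ee [0.4948 0.3933 0.3679] yaw 33.48 open 77.9 F [2.4 2.1 4. ] | shift cm [-26.24  55.24   3.04] norm 61.2 turn 1.5
```

View pics/scene_c.png

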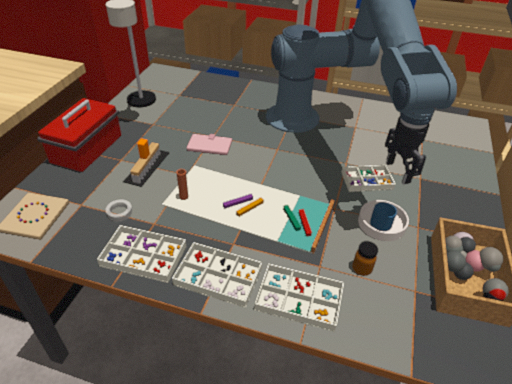

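The blue cup stands upright in the dish, at (384,215).

Request:
send_rows(
  series=[
    [7,-0.7,1.5,0,0],
    [7,-1.5,3,0.2,0],
    [7,-2.1,4.4,0.2,0],
    [7,-2.1,4.4,0.3,0],
    [7,-2.1,4.4,0.3,0],
  ],
)

```text
time_s: 9.3
ee_pos: [0.5197, 0.1956, 0.3475]
orientation: [[0.834, 0.552, -0.002], [0.552, -0.834, -0.001], [-0.002, -0.0, -1.0]]
wrist_force: [0.6, 0.4, 0.2]
opening: 0.0703
```

Request:
send_rows(
  series=[
    [7,-2.1,4.4,0.3,0],
    [7,-2.1,4.4,0.3,0],
    [7,-2.1,4.4,0.3,0],
    [7,-2.1,4.4,0.3,0],
    [7,-2.1,4.4,0.3,0],
  ],
)

```text
time_s: 9.8
ee_pos: [0.5531, -0.046, 0.3326]
orientation: [[0.834, 0.551, -0.002], [0.551, -0.834, 0.0], [-0.001, -0.001, -1.0]]
wrist_force: [1.0, 0.2, 0.2]
opening: 0.0702
```

Request:
send_rows(
  series=[
    [7,-2.1,4.4,0.3,0],
    [7,-1.9,4.1,0,0],
    [7,-1.5,3.2,0,0],
    [7,-1.1,2.4,0,0],
    [7,-0.6,1.1,0,0],
  ],
)

```text
time_s: 10.3
ee_pos: [0.577, -0.2125, 0.3297]
orientation: [[0.836, 0.549, -0.002], [0.549, -0.836, 0.001], [-0.001, -0.001, -1.0]]
wrist_force: [-0.2, -1.1, -0.0]
opening: 0.0697
```

```bash
python3 -c "
from h import *
plan(.581,-.212,.089,32)"
```

```text
t 10.3 ee [ 0.577  -0.2125  0.3297] yaw 33.31 open 69.7 F [-0.2 -1.1 -0. ] | shift cm [0.37 0.18 8.57] norm 8.6 turn 1.3
```

Request:
send_rows(
  series=[
    [7,0.4,0.2,2,0],
    [7,0,0,2,0],
    [7,0,0,2,0],
    [7,0,0,1.8,0],
    [7,0,0,0.5,0],
  ],
)

```text
time_s: 10.8
ee_pos: [0.5809, -0.2083, 0.2446]
orientation: [[0.834, 0.552, -0.005], [0.552, -0.834, 0.003], [-0.003, -0.005, -1.0]]
wrist_force: [-0.3, 0.4, -1.3]
opening: 0.0702
```

Request:
send_rows(
  series=[
    [2,0,0,0,0],
    [2,0,0,0,0],
    [2,0,0,0,0],
    [2,0,0,0,0],
    [2,0,0,0,0],
  ],
)

```text
time_s: 11.3
ee_pos: [0.5828, -0.2097, 0.2491]
orientation: [[0.834, 0.552, 0.002], [0.552, -0.834, -0.001], [0.001, 0.002, -1.0]]
wrist_force: [-0.7, -1.1, 4.6]
opening: 0.03
```

Request:
send_rows(
  series=[
    [2,0,0,0,0],
    [2,0,0,0,0],
    [2,0,0,0,0],
    [2,0,0,-0.5,0],
    [2,0,0,-1,0],
  ],
)

```text
time_s: 11.8
ee_pos: [0.5818, -0.2091, 0.2618]
orientation: [[0.834, 0.552, -0.002], [0.552, -0.834, 0.001], [-0.001, -0.003, -1.0]]
wrist_force: [-0.3, 0.1, -0.4]
opening: 0.0299
```

Request:
send_rows(
  series=[
    [2,0,0,-1.5,0],
    [2,0,0,-2,0],
    [2,0,0,-2,0],
    [2,0,0,-2,0],
    [2,0,0,-1,0],
  ],
)

```text
time_s: 12.3
ee_pos: [0.5827, -0.2096, 0.351]
orientation: [[0.834, 0.552, 0.004], [0.552, -0.834, -0.002], [0.002, 0.004, -1.0]]
wrist_force: [1.0, -0.2, -0.2]
opening: 0.0298
```

```bash
python3 -c "
from h import *
plan(.494,.3925,.19,32)"
```

```text
t 12.3 ee [ 0.5827 -0.2096  0.351 ] yaw 33.48 open 29.8 F [ 1.  -0.2 -0.2] | shift cm [ 25.81 -55.12   0.44] norm 60.9 turn 1.5
```

Request:
send_rows(
  series=[
    [2,0.6,-1.3,0,0],
    [2,1.2,-2.6,0,0],
    [2,1.7,-3.7,0,0],
    [2,1.9,-4,0,0],
    [2,1.9,-4,0,0],
  ],
)

```text
time_s: 12.8
ee_pos: [0.5559, -0.0367, 0.3463]
orientation: [[0.834, 0.551, -0.002], [0.551, -0.834, 0.001], [-0.001, -0.002, -1.0]]
wrist_force: [1.6, 0.4, -0.2]
opening: 0.0295
```

Request:
send_rows(
  series=[
    [2,1.9,-4,0,0],
    [2,1.9,-4,0,0],
    [2,1.9,-4,0,0],
    [2,1.9,-4,0,0],
    [2,1.9,-4,0,0],
  ],
)

```text
time_s: 13.3
ee_pos: [0.5244, 0.1826, 0.3465]
orientation: [[0.834, 0.552, -0.002], [0.552, -0.834, -0.0], [-0.002, -0.001, -1.0]]
wrist_force: [0.4, 0.2, -0.2]
opening: 0.0293
```

Request:
send_rows(
  series=[
    [2,1.9,-4,0,0],
    [2,1.9,-4,0,0],
    [2,1.9,-4,0,0],
    [2,1.5,-3.3,0,0],
    [2,1,-2.1,0,0],
  ],
)

```text
time_s: 13.8
ee_pos: [0.4964, 0.3733, 0.3462]
orientation: [[0.833, 0.554, -0.003], [0.554, -0.833, -0.001], [-0.003, -0.001, -1.0]]
wrist_force: [-0.0, 0.7, 0.1]
opening: 0.0302
```

Request:
send_rows(
  series=[
    [2,0.5,-1.1,0,0],
    [2,0.2,-0.7,0,0],
    [2,0,0,0,0],
    [2,0,0,0,0],
    [2,0,0,0,0],
  ],
)

```text
time_s: 14.3
ee_pos: [0.4948, 0.3885, 0.3476]
orientation: [[0.835, 0.55, -0.0], [0.55, -0.835, -0.0], [-0.0, 0.0, -1.0]]
wrist_force: [-0.1, -0.4, -0.4]
opening: 0.0298
```

```bash
python3 -c "
from h import *
plan(.494,.3925,.098,32);grab('scene','d')"
```

```text
t 14.3 ee [0.4948 0.3885 0.3476] yaw 33.39 open 29.8 F [-0.1 -0.4 -0.4] | shift cm [ 0.16 -0.38  9.46] norm 9.5 turn 1.4
```

View pics/scene_d.png

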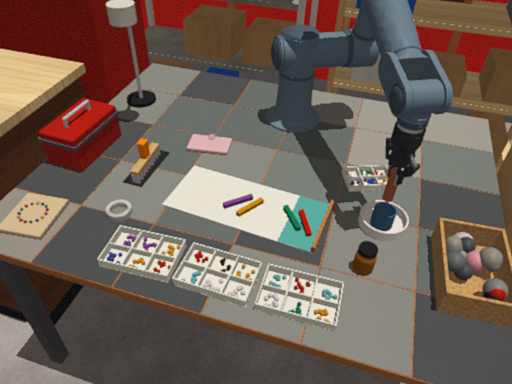

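```bash
python3 -c "
from h import *
im=cv2.imread('pics/scene_d.png')[:,:,::-1].copy();_,d=grab('scene')
m=cm(hsv(im),((0,16),(100,255),(20,255)));P=cloud('scene',d,m)
P=P[(abs(P[:,0]-.49)<.05)&(abs(P[:,1]-.39)<.05)&(P[:,2]>.07)]
for z in np.arange(.09,.2,.015):
  Q=P[abs(P[:,2]-z)<.0075]
  if len(Q): print(round(z,3),len(Q),np.round(Q.mean(0),4),np.round(Q[:,1].min(),3),np.round(Q[:,1].max(),3))
"
```

```text
0.105 10 [0.5057 0.3862 0.11  ] 0.376 0.398
0.12 43 [0.5054 0.3858 0.1202] 0.374 0.399
0.135 40 [0.5053 0.3867 0.1351] 0.374 0.4
0.15 40 [0.5059 0.387  0.1499] 0.375 0.399
0.165 35 [0.5066 0.386  0.1641] 0.376 0.399
0.18 27 [0.5038 0.3799 0.1799] 0.373 0.386
0.195 38 [0.4986 0.381  0.196 ] 0.373 0.391
```

The small cup is upright, with its bottom near z 0.105. Its lean in the picture is perspective. I'm lowering it into the blue cup.

Request:
send_rows(
  series=[
    [2,0.1,-0.4,1.5,0],
    [2,0,0,2.2,0],
    [2,0,0,2.2,0],
    [2,0,0,1.8,0],
    [2,0,0,1,0],
  ],
)

```text
time_s: 14.9
ee_pos: [0.4922, 0.3929, 0.2575]
orientation: [[0.834, 0.551, -0.004], [0.551, -0.834, -0.002], [-0.004, -0.0, -1.0]]
wrist_force: [-0.6, -0.1, -0.8]
opening: 0.0298
```

Request:
send_rows(
  series=[
    [2,0,0,0.2,0],
    [2,0,0,0.2,0],
    [2,0,0,0.1,0],
    [2,0,0,0.1,0],
    [2,0,0,0,0],
  ],
)

```text
time_s: 15.4
ee_pos: [0.4932, 0.3934, 0.2553]
orientation: [[0.834, 0.552, 0.001], [0.552, -0.834, 0.0], [0.001, 0.0, -1.0]]
wrist_force: [-0.1, 0.1, -0.1]
opening: 0.0293
```

Request:
send_rows(
  series=[
    [2,0,0,0.2,0],
    [2,0,0,0.1,0],
    [2,0,0,0.1,0],
    [2,0,0,0,0],
    [2,0,0,0,0],
  ],
)

```text
time_s: 15.9
ee_pos: [0.4936, 0.3937, 0.2531]
orientation: [[0.834, 0.552, 0.001], [0.552, -0.834, 0.001], [0.001, 0.0, -1.0]]
wrist_force: [-3.9, -1.9, 10.2]
opening: 0.0296
```

Request:
send_rows(
  series=[
    [5,0,0,0,0],
    [5,0,0,0,0],
    [5,0,0,-0.5,0],
    [5,0,0,-1,0],
    [5,0,0,-2,0],
  ],
)

```text
time_s: 16.4
ee_pos: [0.4926, 0.393, 0.2849]
orientation: [[0.834, 0.551, -0.003], [0.551, -0.834, -0.002], [-0.003, -0.0, -1.0]]
wrist_force: [-0.3, -0.5, 0.0]
opening: 0.0501
```

Request:
send_rows(
  series=[
    [5,0,0,-3,0],
    [5,0,0,-3.5,0],
    [5,0,0,-3.5,0],
    [5,0,0,-2,0],
    [5,0,0,-1,0],
  ],
)

```text
time_s: 16.9
ee_pos: [0.4933, 0.3935, 0.4195]
orientation: [[0.834, 0.552, 0.005], [0.552, -0.834, 0.003], [0.005, 0.0, -1.0]]
wrist_force: [0.7, -0.3, -0.5]
opening: 0.0502
```

```bash
python3 -c "
from h import *
im,d=grab('scene','e')
m=cm(hsv(im),((0,16),(100,255),(20,255)));P=cloud('scene',d,m)
P=P[(abs(P[:,0]-.49)<.05)&(abs(P[:,1]-.39)<.05)&(P[:,2]>.05)&(P[:,2]<.14)]
print('top z',np.percentile(P[:,2],98), circ(P[P[:,2]>.106]))
c=im[120:260,320:460];cv2.imwrite('pics/e2.png',cv2.resize(c[:,:,::-1],None,fx=4,fy=4))
im,d=grab('top','e');rods('top',im,d)
plan(.483,-.3935,.18,92.4)"
```

```text
top z 0.11593218022174671 (array([0.49386445, 0.39341958]), np.float64(0.012873454369851312))
top red [572.7 173.9] [97.2 14.3 26.4]
top green [565.6 132.4] [98.3 15.6 37.1]
top amber [5.613e+02 3.000e-01] [ 96.   13.1 -32.4]
top purple [549.3 -43. ] [ 96.8  14.5 -46.1]
t 17.0 ee [0.4932 0.3935 0.4177] yaw 33.48 open 50.2 F [0.1 0.8 0.3] | shift cm [-44.29  65.07   8.15] norm 79.1 turn -58.9
```

View pics/e2.png

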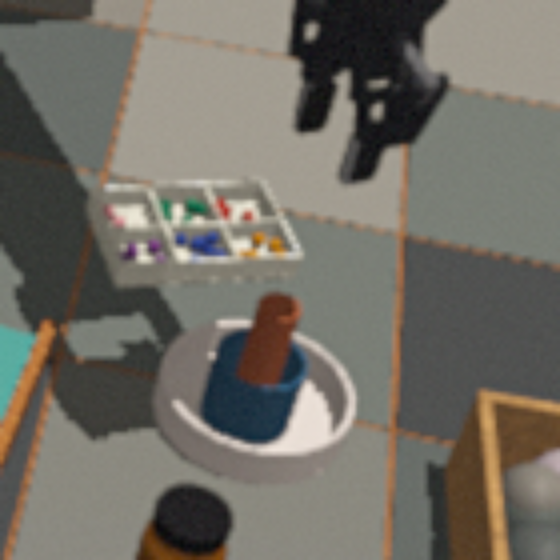

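The small cup stands inside the blue one in the dish, with its rim at z≈0.115, so it is seated. Next is the rake.

Request:
send_rows(
  series=[
    [7,0,0,0,-8.4],
    [7,0,0,0,-8.4],
    [7,0,0,0,-8.4],
    [7,0,0,0,-8.4],
    [7,0,0,0,-8.4],
  ],
)

```text
time_s: 17.5
ee_pos: [0.4928, 0.3931, 0.4133]
orientation: [[0.245, 0.97, -0.003], [0.97, -0.245, -0.002], [-0.003, -0.003, -1.0]]
wrist_force: [-0.3, -0.5, 0.4]
opening: 0.0698
```

Request:
send_rows(
  series=[
    [7,0,0,0,-8.4],
    [7,0,0,0,-8.4],
    [7,0,0,0,0],
    [7,0,0,0,0],
    [7,0,0,0,0],
  ],
)

```text
time_s: 18.0
ee_pos: [0.493, 0.3933, 0.4149]
orientation: [[-0.038, 0.999, -0.001], [0.999, 0.038, -0.001], [-0.001, -0.001, -1.0]]
wrist_force: [-0.1, -0.0, 0.6]
opening: 0.07
```

```bash
python3 -c "
from h import *
plan(.483,-.3935,.18,92.4)"
```

```text
t 18.0 ee [0.493  0.3933 0.4149] yaw 92.15 open 70.0 F [-0.1 -0.   0.6] | shift cm [-78.58  -3.95   8.04] norm 79.1 turn -0.2
```

Request:
send_rows(
  series=[
    [7,-1.5,0,0.3,0],
    [7,-3,-0.2,0.4,0],
    [7,-4.4,-0.2,0.4,0],
    [7,-4.4,-0.2,0.4,0],
    [7,-4.4,-0.2,0.4,0],
  ],
)

```text
time_s: 18.5
ee_pos: [0.4915, 0.2139, 0.3963]
orientation: [[-0.039, 0.999, 0.0], [0.999, 0.039, -0.0], [-0.0, 0.0, -1.0]]
wrist_force: [1.2, -0.0, 0.0]
opening: 0.0696
```

Request:
send_rows(
  series=[
    [7,-4.4,-0.2,0.4,0],
    [7,-4.4,-0.2,0.4,0],
    [7,-4.4,-0.2,0.4,0],
    [7,-4.4,-0.2,0.4,0],
    [7,-4.4,-0.2,0.4,0],
  ],
)

```text
time_s: 19.0
ee_pos: [0.4899, -0.0063, 0.3765]
orientation: [[-0.038, 0.999, 0.0], [0.999, 0.038, -0.0], [-0.0, 0.0, -1.0]]
wrist_force: [1.2, -0.1, 0.4]
opening: 0.0699
```

Request:
send_rows(
  series=[
    [7,-4.4,-0.2,0.4,0],
    [7,-4.4,-0.2,0.4,0],
    [7,-4.4,-0.2,0.4,0],
    [7,-4.4,-0.2,0.4,0],
    [7,-4.4,-0.2,0.4,0],
  ],
)

```text
time_s: 19.5
ee_pos: [0.4884, -0.2265, 0.3564]
orientation: [[-0.038, 0.999, 0.0], [0.999, 0.038, -0.0], [-0.0, 0.0, -1.0]]
wrist_force: [0.7, 0.8, 0.4]
opening: 0.0701
```

Request:
send_rows(
  series=[
    [7,-4.4,-0.2,0.4,0],
    [7,-4.4,-0.2,0.4,0],
    [7,-4.4,-0.2,0.4,0],
    [7,-3.0,-0.2,0.4,0],
    [7,-1.5,-0.2,0.2,0],
  ],
)

```text
time_s: 20.0
ee_pos: [0.4852, -0.4042, 0.3381]
orientation: [[-0.036, 0.999, -0.001], [0.999, 0.036, 0.0], [0.0, -0.001, -1.0]]
wrist_force: [-0.5, 1.0, 0.6]
opening: 0.0701
```

```bash
python3 -c "
from h import *
plan(.483,-.3935,.094,92.4)"
```

```text
t 20.0 ee [ 0.4852 -0.4042  0.3381] yaw 92.08 open 70.1 F [-0.5  1.   0.6] | shift cm [ 1.07 -0.18  8.91] norm 9.0 turn -0.3
```

Request:
send_rows(
  series=[
    [7,1.0,-0.2,0.5,-0.3],
    [7,0,0,2.2,0],
    [7,0,0,2.5,0],
    [7,0,0,2.3,0],
    [7,0,0,1.2,0],
  ],
)

```text
time_s: 20.5
ee_pos: [0.4836, -0.3893, 0.2493]
orientation: [[-0.046, 0.999, -0.003], [0.999, 0.046, 0.003], [0.004, -0.003, -1.0]]
wrist_force: [0.5, 0.2, -0.7]
opening: 0.0696
```

Request:
send_rows(
  series=[
    [2,0,0,0,0],
    [2,0,0,0,0],
    [2,0,0,0,0],
    [2,0,0,0,0],
    [2,0,0,0,0],
  ],
  squeeze=70,
)

```text
time_s: 21.0
ee_pos: [0.4848, -0.3922, 0.2536]
orientation: [[-0.045, 0.999, 0.002], [0.999, 0.045, -0.002], [-0.003, 0.002, -1.0]]
wrist_force: [0.0, 0.2, 5.3]
opening: 0.0253
```

Request:
send_rows(
  series=[
    [2,0,0,0,0],
    [2,0,0,0,0],
    [2,0,0,0,0],
    [2,0,0,0,0],
    [2,0,0,0,0],
  ],
)

```text
time_s: 21.5
ee_pos: [0.4848, -0.3922, 0.2536]
orientation: [[-0.045, 0.999, 0.002], [0.999, 0.045, -0.002], [-0.002, 0.002, -1.0]]
wrist_force: [-0.3, 0.4, 6.8]
opening: 0.0254
```

```bash
python3 -c "
from h import *
plan(.483,-.3935,.094,92.4);grab('top','f');grab('scene','f')"
```

```text
t 21.5 ee [ 0.4848 -0.3922  0.2536] yaw 92.58 open 25.4 F [-0.3  0.4  6.8] | shift cm [-0.12 -0.18  0.46] norm 0.5 turn 0.2
```

View pics/scene_f.png

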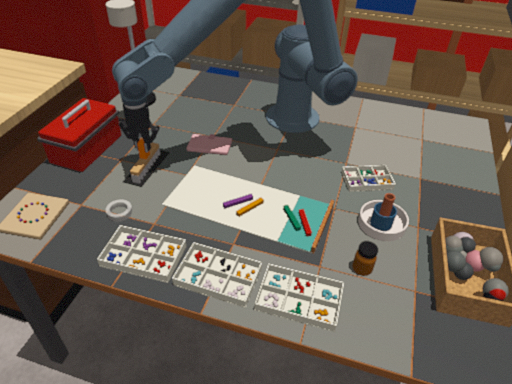

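The gripper holds the orange grip at (145,150) with a 25 mm opening. I'll work out the stroke geometry in the fence frame.

```bash
cat >> h.py <<'E'
A=np.radians(-5.0); EX=np.array([np.cos(A),np.sin(A)]);EY=np.array([-np.sin(A),np.cos(A)]);F0=np.array([567.,220.])
def tof(p): q=np.array(p)-F0; return np.array([q@EX,q@EY])
def tow(x,y): return (F0+x*EX+y*EY)/1000
def rodf(o):
    for k,(c,l,w,a) in o.items():
        f=tof(c);th=np.radians(a+5); e=50*abs(np.sin(th))+8*np.cos(th)
        ex=50*np.cos(th)+8*abs(np.sin(th))
        print(k,"c",np.round(f,1),"ang",round(float(a+5),1),"y %.0f..%.0f x %.0f..%.0f"%(f[1]-e,f[1]+e,f[0]-ex,f[0]+ex))
E
python3 -c "
from h import *
im=cv2.imread('pics/top_f.png')[:,:,::-1].copy();_,d=grab('top')
rodf(rods('top',im,d,verbose=False))
plan(*tow(-5,-156),.16,85)
print(tow(-5,-156))"
```

```text
red c [  9.7 -45.4] ang 31.4 y -78..-13 x -37..57
green c [  6.2 -87.4] ang 42.1 y -127..-48 x -36..49
amber c [  13.5 -219.4] ang -27.4 y -250..-189 x -35..62
purple c [   5.4 -263.6] ang -41.1 y -303..-225 x -38..48
t 21.65 ee [ 0.4848 -0.3922  0.2535] yaw 92.57 open 24.9 F [0.  0.3 6.6] | shift cm [45.38  8.43 -6.23] norm 46.6 turn 7.6
[0.54842273 0.06502941]
```

Request:
send_rows(
  series=[
    [2,0,0,-0.5,0],
    [2,0,0,-1,0],
    [2,0,0,-1.5,0],
    [2,0,0,-1.7,0],
    [2,0,0,-1.8,0],
  ],
)

```text
time_s: 22.15
ee_pos: [0.4842, -0.3916, 0.3184]
orientation: [[-0.045, 0.999, 0.0], [0.999, 0.045, -0.0], [-0.0, 0.0, -1.0]]
wrist_force: [0.0, -0.1, -2.0]
opening: 0.0254
```

Request:
send_rows(
  series=[
    [2,0,0,0,2],
    [2,0,0,0,3],
    [2,0,0,0,2.6],
    [2,0,0,0,0],
    [2,0,0,0,0],
  ],
)

```text
time_s: 22.65
ee_pos: [0.4843, -0.3917, 0.3177]
orientation: [[0.087, 0.996, 0.001], [0.996, -0.087, -0.001], [-0.001, 0.001, -1.0]]
wrist_force: [-0.0, -0.1, -1.9]
opening: 0.025
```

```bash
python3 -c "
from h import *
plan(*tow(5,-158),.16,85)"
```

```text
t 22.65 ee [ 0.4843 -0.3917  0.3177] yaw 85.03 open 25.0 F [-0.  -0.1 -1.9] | shift cm [45.85  3.44  0.23] norm 46.0 turn 0.0
```

Request:
send_rows(
  series=[
    [2,1,0.2,0,0],
    [2,2,0.2,0,0],
    [2,3.2,0.2,0,0],
    [2,3.6,0.2,0,0],
    [2,3.6,0.2,0,0],
  ],
)

```text
time_s: 23.15
ee_pos: [0.5059, -0.2563, 0.3166]
orientation: [[0.087, 0.996, -0.0], [0.996, -0.087, 0.001], [0.001, -0.0, -1.0]]
wrist_force: [1.2, -0.8, -2.1]
opening: 0.0249
```

Request:
send_rows(
  series=[
    [2,3.6,0.3,0,0],
    [2,3.6,0.3,0,0],
    [2,3.6,0.3,0,0],
    [2,3.6,0.3,0,0],
    [2,3.6,0.3,0,0],
  ],
)

```text
time_s: 23.65
ee_pos: [0.5362, -0.078, 0.3167]
orientation: [[0.086, 0.996, -0.0], [0.996, -0.086, 0.0], [0.0, -0.0, -1.0]]
wrist_force: [0.4, 0.0, -1.7]
opening: 0.025
```

Request:
send_rows(
  series=[
    [2,3.6,0.3,0,0],
    [2,3.6,0.3,0,0],
    [2,3.4,0.3,0,0],
    [2,2.4,0,0,0],
    [2,1.3,0,0,0],
  ],
)

```text
time_s: 24.15
ee_pos: [0.5573, 0.0637, 0.3166]
orientation: [[0.084, 0.996, -0.001], [0.996, -0.084, 0.0], [0.0, -0.001, -1.0]]
wrist_force: [0.4, -0.2, -2.8]
opening: 0.0252
```

Request:
send_rows(
  series=[
    [2,0,0,0,0],
    [2,0,0,0,0],
    [2,0,0,0,0],
    [2,0,0,0,0],
    [2,0,0,0,0],
  ],
)

```text
time_s: 24.65
ee_pos: [0.5581, 0.0598, 0.3167]
orientation: [[0.089, 0.996, -0.0], [0.996, -0.089, -0.0], [-0.0, -0.0, -1.0]]
wrist_force: [0.5, 0.1, -2.9]
opening: 0.0254
```

```bash
python3 -c "
from h import *
plan(*tow(5,-158),.102,85)
grab('scene','g')
im,d=grab('top','g')
rodf(rods('top',im,d,verbose=False))
c=im[130:290,130:290];cv2.imwrite('pics/g2.png',cv2.resize(c[:,:,::-1],None,fx=3.5,fy=3.5))
# beam
m=cm(hsv(im),((10,22),(90,220),(60,255)));P=cloud('top',d,m);P=P[(P[:,2]>.08)&(P[:,2]<.125)&(abs(P[:,1]-.06)<.1)];
if len(P)>30: r=rect(P);print(len(P),r,tof(r[0]),np.median(P[:,2]))
"
```

```text
t 24.65 ee [0.5581 0.0598 0.3167] yaw 84.9 open 25.4 F [ 0.5  0.1 -2.9] | shift cm [ 0.23 -0.01  5.97] norm 6.0 turn -0.1
green c [  6.  -87.6] ang 40.3 y -126..-49 x -37..49
purple c [   5.3 -263.5] ang -41.6 y -303..-224 x -37..48
35 (array([538.08178711,  59.58602524]), np.float32(26.215927), np.float32(7.9945493), np.float32(-86.208565)) [ -14.82717124 -162.32393948] 0.11482809131603133
```

View pics/scene_g.png

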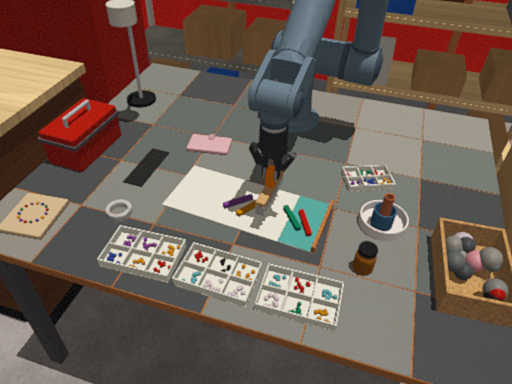

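View pics/g2.png

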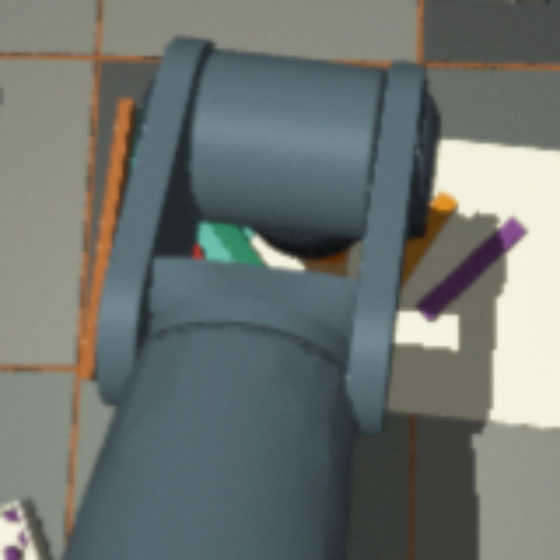

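The rake hangs between green and amber, with its beam end at (264,200) in the scene view. I'm lowering it, then pushing red and green to the fence.

Request:
send_rows(
  series=[
    [2,0.2,0,1.2,0],
    [2,0,0,1.5,0],
    [2,0,0,1.5,0],
    [2,0,0,1.0,0],
    [2,0,0,0.5,0],
  ],
)

```text
time_s: 25.25
ee_pos: [0.5576, 0.0627, 0.2574]
orientation: [[0.088, 0.996, -0.003], [0.996, -0.088, 0.0], [-0.0, -0.003, -1.0]]
wrist_force: [0.5, 0.4, -2.5]
opening: 0.0254
```

Request:
send_rows(
  series=[
    [2,0,0,0.1,0],
    [2,0,0,0,0],
    [2,0,0,0,0],
    [2,0,0,0,0],
    [2,0,0,0,0],
  ],
)

```text
time_s: 25.75
ee_pos: [0.5585, 0.0626, 0.2592]
orientation: [[0.088, 0.996, 0.001], [0.996, -0.088, -0.0], [-0.0, 0.001, -1.0]]
wrist_force: [-0.4, -0.3, -2.2]
opening: 0.0251
```

```bash
python3 -c "
from h import *
plan(*tow(5,-50),.102,85);grab('scene','h')
im=cv2.imread('pics/scene_h.png')[140:260,200:360];cv2.imwrite('pics/h2.png',cv2.resize(im,None,fx=4,fy=4))"
```

```text
t 25.75 ee [0.5585 0.0626 0.2592] yaw 84.98 open 25.1 F [-0.4 -0.3 -2.2] | shift cm [10.75 -0.03  0.22] norm 10.8 turn -0.0
```

View pics/h2.png

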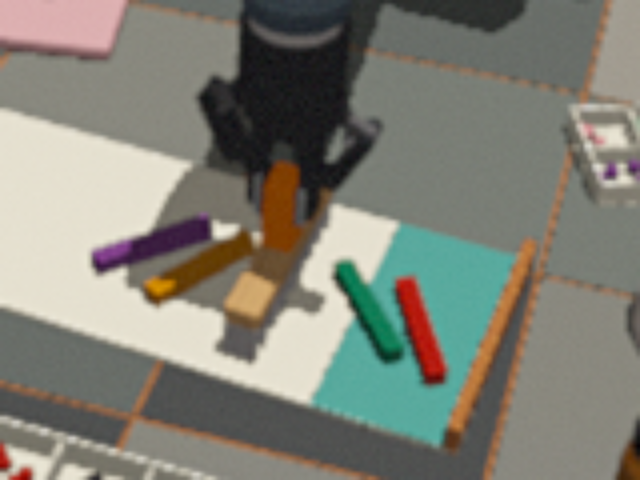

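Request:
send_rows(
  series=[
    [2,0.5,0,0.1,0],
    [2,1,0,0.1,0],
    [2,1,0,0,0],
    [2,1,0,0,0],
    [2,1,0,0,0],
  ],
)

```text
time_s: 26.3
ee_pos: [0.5622, 0.1086, 0.2566]
orientation: [[0.087, 0.996, -0.0], [0.996, -0.087, -0.0], [-0.0, -0.0, -1.0]]
wrist_force: [0.8, -0.7, -2.2]
opening: 0.0256
```

Request:
send_rows(
  series=[
    [2,0.8,0,0,0],
    [2,0.7,0,0,0],
    [2,0.7,0,0,0],
    [2,0.7,0,0,0],
    [2,0.7,0,0,0],
  ],
)

```text
time_s: 26.8
ee_pos: [0.5654, 0.1438, 0.2566]
orientation: [[0.088, 0.996, -0.0], [0.996, -0.088, -0.0], [-0.0, -0.0, -1.0]]
wrist_force: [-0.4, -0.4, -2.2]
opening: 0.0251
```

```bash
python3 -c "
from h import *
plan(*tow(5,-50),.102,85);grab('scene','i')
im=cv2.imread('pics/scene_i.png')[140:260,200:360];cv2.imwrite('pics/i2.png',cv2.resize(im,None,fx=4,fy=4))"
```

```text
t 26.8 ee [0.5654 0.1438 0.2566] yaw 84.96 open 25.1 F [-0.4 -0.4 -2.2] | shift cm [ 2.61 -0.01 -0.04] norm 2.6 turn -0.0
```

View pics/i2.png

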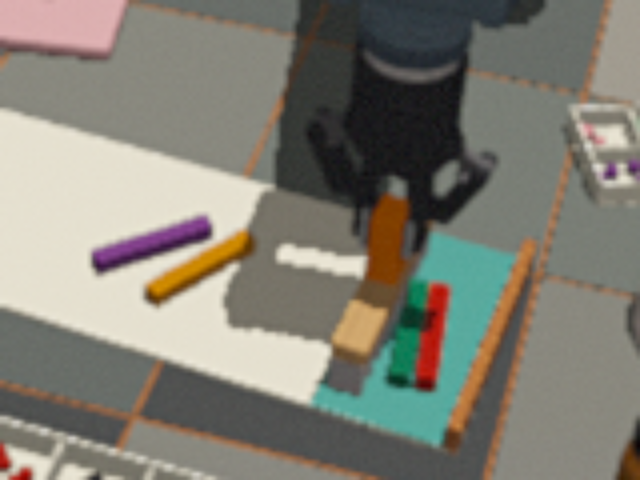

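Red and green are turning parallel ahead of the rake. I'll keep pushing to the fence.

Request:
send_rows(
  series=[
    [2,0.6,0,0,0],
    [2,0.6,0,0,0],
    [2,0.5,0,0,0],
    [2,0.4,0,0,0],
    [2,0.3,0,0,0],
  ],
)

```text
time_s: 27.35
ee_pos: [0.5675, 0.1675, 0.2567]
orientation: [[0.087, 0.996, 0.0], [0.996, -0.087, -0.0], [-0.0, 0.0, -1.0]]
wrist_force: [0.2, -1.1, -3.0]
opening: 0.0254
```

Request:
send_rows(
  series=[
    [2,0.2,0,0,0],
    [2,0.2,0,0,0],
    [2,0,0,0,0],
    [2,0,0,0,0],
    [2,0,0,0,0],
  ],
)

```text
time_s: 27.85
ee_pos: [0.5678, 0.1712, 0.2567]
orientation: [[0.088, 0.996, 0.0], [0.996, -0.088, 0.0], [0.0, 0.0, -1.0]]
wrist_force: [0.2, -0.0, -3.4]
opening: 0.0252
```

Request:
send_rows(
  series=[
    [2,0.2,0,0,0],
    [2,0.2,0,0,0],
    [2,0.1,0,0,0],
    [2,0,0,0,0],
    [2,0,0,0,0],
  ],
)

```text
time_s: 28.35
ee_pos: [0.5683, 0.1763, 0.2567]
orientation: [[0.088, 0.996, 0.0], [0.996, -0.088, 0.0], [0.0, 0.0, -1.0]]
wrist_force: [0.1, 0.1, -3.2]
opening: 0.025
```

```bash
python3 -c "
from h import *
plan(*tow(5,-45),.102,85);grab('scene','j')
im=cv2.imread('pics/scene_j.png')[140:260,200:360];cv2.imwrite('pics/j2.png',cv2.resize(im,None,fx=4,fy=4))"
```

```text
t 28.35 ee [0.5683 0.1763 0.2567] yaw 84.97 open 25.0 F [ 0.1  0.1 -3.2] | shift cm [-0.16 -0.01 -0.03] norm 0.2 turn -0.0
```

View pics/j2.png

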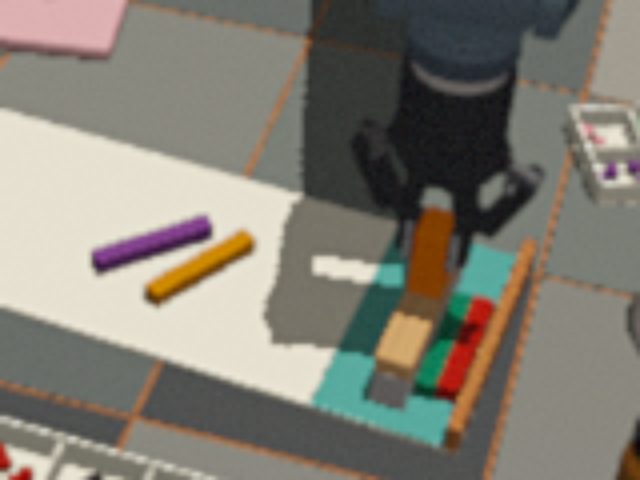

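Red and green lie parallel at the fence. I'll back off, lift, and go behind purple.

Request:
send_rows(
  series=[
    [2,-0.5,0,0,0],
    [2,-1,0,0,0],
    [2,0,0,-1.5,0],
    [2,0,0,-2.5,0],
    [2,0,0,-2,0],
  ],
)

```text
time_s: 28.9
ee_pos: [0.5672, 0.1609, 0.319]
orientation: [[0.088, 0.996, 0.002], [0.996, -0.088, 0.0], [0.001, 0.002, -1.0]]
wrist_force: [0.3, -0.4, -1.8]
opening: 0.0252
```

Request:
send_rows(
  series=[
    [2,-1,0,0,0],
    [2,-2.5,0,0,0],
    [2,-3.5,0,0,0],
    [2,-4,0,0,0],
    [2,-4,0,0,0],
  ],
)

```text
time_s: 29.4
ee_pos: [0.553, 0.01, 0.3161]
orientation: [[0.087, 0.996, -0.001], [0.996, -0.087, 0.0], [-0.0, -0.001, -1.0]]
wrist_force: [0.2, -0.5, -2.8]
opening: 0.0251
```

Request:
send_rows(
  series=[
    [2,-4,0,0,0],
    [2,-4,0,0,0],
    [2,-3,0,0,0],
    [2,-1.8,0,0,0],
    [2,-0.9,0,0,0],
  ],
)

```text
time_s: 29.9
ee_pos: [0.541, -0.1267, 0.3161]
orientation: [[0.09, 0.996, -0.001], [0.996, -0.09, 0.0], [0.0, -0.001, -1.0]]
wrist_force: [-0.1, -0.2, -2.3]
opening: 0.0249
```

```bash
python3 -c "
from h import *
plan(*tow(5,-345),.102,85);grab('scene','k')
im,d=grab('top','k');rodf(rods('top',im,d,verbose=False))
im=cv2.imread('pics/scene_k.png')[140:260,160:340];cv2.imwrite('pics/k2.png',cv2.resize(im,None,fx=4,fy=4))"
```

```text
t 29.9 ee [ 0.541  -0.1267  0.3161] yaw 84.83 open 24.9 F [-0.1 -0.2 -2.3] | shift cm [0.26 0.07 5.91] norm 5.9 turn -0.2
red c [13.7 -7.6] ang 0.2 y -16..1 x -36..64
green c [ 16.9 -26.4] ang 0.3 y -35..-18 x -33..67
amber c [  13.5 -219.4] ang -27.4 y -250..-189 x -35..62
purple c [   5.4 -263.6] ang -41.1 y -303..-225 x -38..48
```

View pics/k2.png

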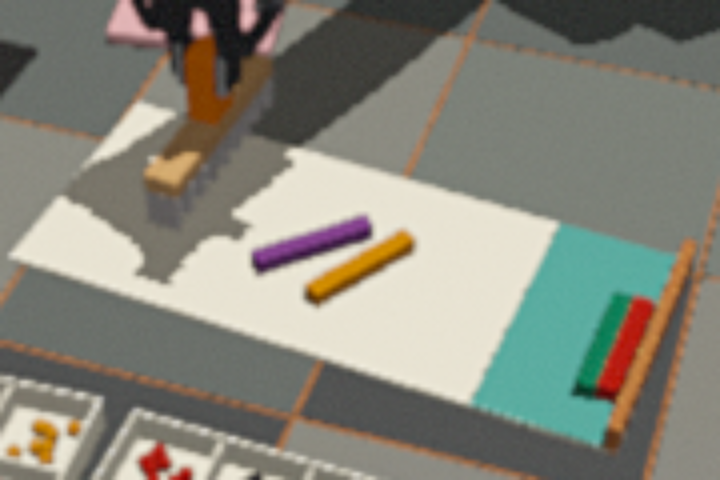

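View pics/top_k.png

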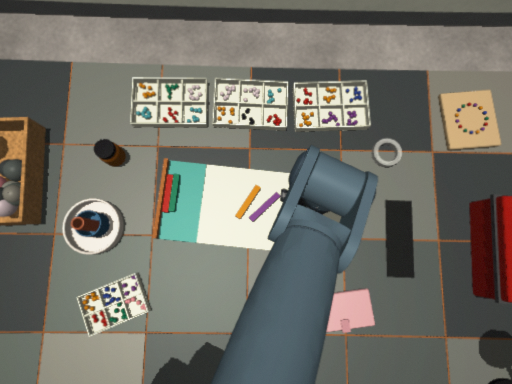

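Red (168,193) and green (175,193) are square to the fence. The rake is behind purple, and the mat is fully visible at (399,239).

Request:
send_rows(
  series=[
    [2,0.2,0,1.2,0],
    [2,0,0,1.5,0],
    [2,0,0,1.5,0],
    [2,0,0,1.0,0],
    [2,0,0,0.6,0],
  ],
)

```text
time_s: 30.5
ee_pos: [0.5415, -0.122, 0.2566]
orientation: [[0.087, 0.996, -0.003], [0.996, -0.087, 0.001], [0.001, -0.003, -1.0]]
wrist_force: [0.4, 0.7, -2.0]
opening: 0.0252
```

Request:
send_rows(
  series=[
    [2,0,0,0.2,0],
    [2,0.5,0,0,0],
    [2,1,0,0,0],
    [2,1,0,0,0],
    [2,1,0,0,0],
  ],
)

```text
time_s: 31.0
ee_pos: [0.5452, -0.0868, 0.2571]
orientation: [[0.087, 0.996, 0.001], [0.996, -0.087, -0.0], [-0.0, 0.001, -1.0]]
wrist_force: [0.8, -0.7, -2.1]
opening: 0.0252
```

```bash
python3 -c "
from h import *
plan(*tow(5,-79),.1017,85)
im=cv2.imread('pics/top_k.png')[:,:,::-1].copy();_,d=grab('top')
m=(im.max(2)<55);P=plane('top',np.argwhere(m)[:,::-1],.004);P=P[(abs(P[:,0]-.478)<.12)&(abs(P[:,1]+.397)<.055)];print(len(P),rect(P))
im,_=grab('scene');m=(im.max(2)<45);m=cv2.morphologyEx(m.astype(np.uint8),cv2.MORPH_OPEN,np.ones((3,3)));P=plane('scene',np.argwhere(m>0)[:,::-1],.004);P=P[(abs(P[:,0]-.478)<.12)&(abs(P[:,1]+.397)<.055)];print(len(P),rect(P))"
```

```text
t 31.0 ee [ 0.5452 -0.0868  0.2571] yaw 84.99 open 25.2 F [ 0.8 -0.7 -2.1] | shift cm [ 2.285e+01 -1.000e-02  3.000e-02] norm 22.9 turn -0.0
1972 (array([ 474.2019043 , -397.62966919]), np.float32(196.89352), np.float32(68.99626), np.float32(-0.9231415))
0 (array([0., 0.]), np.float32(0.0), np.float32(0.0), np.float32(0.0))
```

Request:
send_rows(
  series=[
    [2,0.9,0,0,0],
    [2,0.9,0,0,0],
    [2,0.9,0,0,0],
    [2,0.9,0,0,0],
    [2,0.9,0,0,0],
  ],
)

```text
time_s: 31.6
ee_pos: [0.549, -0.0422, 0.2567]
orientation: [[0.087, 0.996, -0.0], [0.996, -0.087, -0.0], [-0.0, -0.0, -1.0]]
wrist_force: [0.0, -0.3, -1.8]
opening: 0.0251
```

Request:
send_rows(
  series=[
    [2,0.9,0,0,0],
    [2,0.9,0,0,0],
    [2,0.9,0,0,0],
    [2,0.9,0,0,0],
    [2,0.9,0,0,0],
  ],
)

```text
time_s: 32.1
ee_pos: [0.553, 0.0026, 0.2567]
orientation: [[0.087, 0.996, -0.0], [0.996, -0.087, -0.0], [-0.0, -0.0, -1.0]]
wrist_force: [0.5, -2.0, -2.3]
opening: 0.0253
```

```bash
python3 -c "
from h import *
plan(*tow(5,-79),.1017,85);grab('scene','l')
im=cv2.imread('pics/scene_l.png')[140:260,160:340];cv2.imwrite('pics/l2.png',cv2.resize(im,None,fx=4,fy=4))"
```

```text
t 32.1 ee [0.553  0.0026 0.2567] yaw 84.98 open 25.3 F [ 0.5 -2.  -2.3] | shift cm [13.88 -0.   -0.  ] norm 13.9 turn -0.0
```

View pics/l2.png

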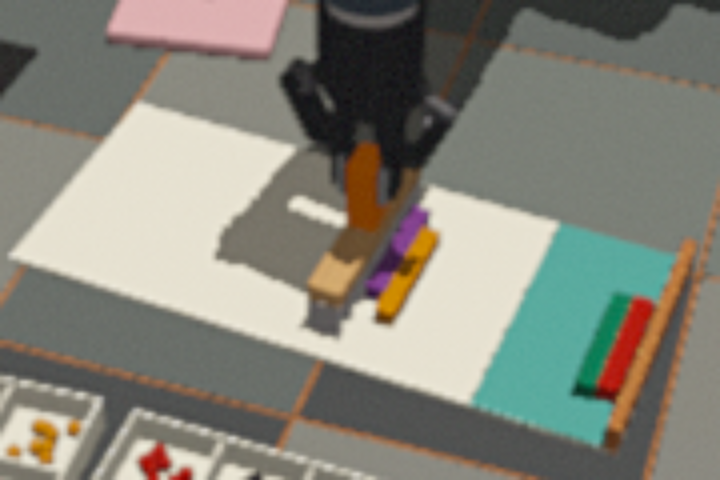

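Purple and amber are turning parallel ahead of the rake.

Request:
send_rows(
  series=[
    [2,1,0,0,0],
    [2,1,0,0,0],
    [2,1,0,0,0],
    [2,1,0,0,0],
    [2,1,0,0,0],
  ],
)

```text
time_s: 32.65
ee_pos: [0.5574, 0.0526, 0.2567]
orientation: [[0.088, 0.996, -0.0], [0.996, -0.088, 0.0], [0.0, -0.0, -1.0]]
wrist_force: [0.9, -1.4, -2.9]
opening: 0.0252
```

Request:
send_rows(
  series=[
    [2,1,0,0,0],
    [2,1,0,0,0],
    [2,1,0,0,0],
    [2,1,0,0,0],
    [2,1,0,0,0],
  ],
)

```text
time_s: 33.15
ee_pos: [0.5618, 0.1023, 0.2567]
orientation: [[0.088, 0.996, -0.0], [0.996, -0.088, 0.0], [0.0, -0.0, -1.0]]
wrist_force: [-0.4, -1.5, -2.2]
opening: 0.0251
```

Request:
send_rows(
  series=[
    [2,0.8,0,0,0],
    [2,0.7,0,0,0],
    [2,0.6,0,0,0],
    [2,0.5,0,0,0],
    [2,0.4,0,0,0],
  ],
)

```text
time_s: 33.65
ee_pos: [0.5643, 0.1317, 0.2566]
orientation: [[0.088, 0.996, -0.0], [0.996, -0.088, -0.0], [-0.0, -0.0, -1.0]]
wrist_force: [0.1, -0.5, -2.6]
opening: 0.0254
```

```bash
python3 -c "
from h import *
plan(*tow(5,-77),.1017,85);grab('scene','m')
im=cv2.imread('pics/scene_m.png')[140:260,200:360];cv2.imwrite('pics/m2.png',cv2.resize(im,None,fx=4,fy=4))"
```

```text
t 33.65 ee [0.5643 0.1317 0.2566] yaw 84.97 open 25.4 F [ 0.1 -0.5 -2.6] | shift cm [ 1.12 -0.   -0.01] norm 1.1 turn -0.0
```

View pics/m2.png

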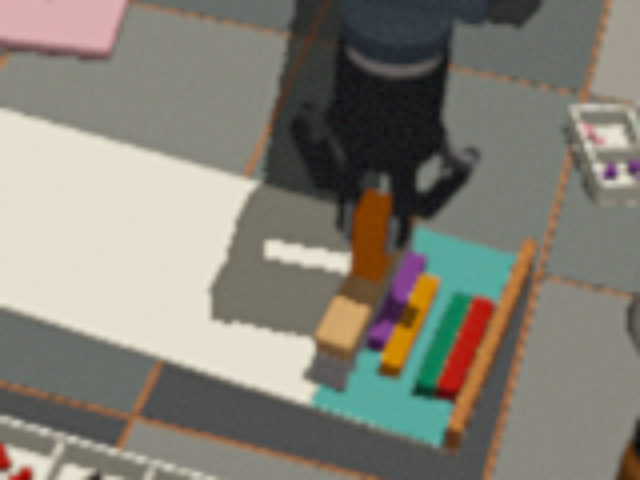

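Request:
send_rows(
  series=[
    [2,0.3,0,0,0],
    [2,0.3,0,0,0],
    [2,0.3,0,0,0],
    [2,0.2,0,0,0],
    [2,0.1,0,0,0],
  ],
)

```text
time_s: 34.2
ee_pos: [0.5654, 0.1435, 0.2567]
orientation: [[0.087, 0.996, 0.0], [0.996, -0.087, -0.0], [-0.0, 0.0, -1.0]]
wrist_force: [-0.0, -0.8, -2.7]
opening: 0.0249
```

Request:
send_rows(
  series=[
    [2,0.2,0,0,0],
    [2,0.1,0,0,0],
    [2,0.1,0,0,0],
    [2,0,0,0,0],
    [2,0,0,0,0],
  ],
)

```text
time_s: 34.7
ee_pos: [0.5658, 0.1473, 0.2567]
orientation: [[0.088, 0.996, 0.0], [0.996, -0.088, 0.0], [0.0, 0.0, -1.0]]
wrist_force: [-0.5, -1.9, -2.0]
opening: 0.0256
```

```bash
python3 -c "
from h import *
plan(*tow(5,-77),.1017,85);grab('scene','n')
im=cv2.imread('pics/scene_n.png')[140:260,200:360];cv2.imwrite('pics/n2.png',cv2.resize(im,None,fx=4,fy=4))"
```

```text
t 34.7 ee [0.5658 0.1473 0.2567] yaw 84.97 open 25.6 F [-0.5 -1.9 -2. ] | shift cm [-0.44 -0.01  0.  ] norm 0.4 turn -0.0
```

View pics/n2.png

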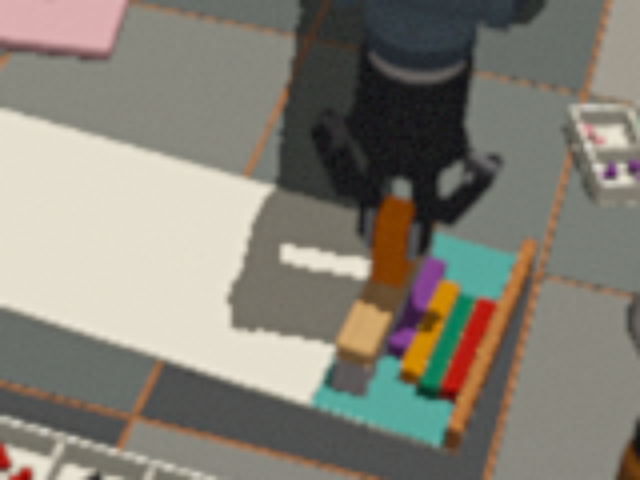

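Request:
send_rows(
  series=[
    [2,0.1,0,0,0],
    [2,0.1,0,0,0],
    [2,0.1,0,0,0],
    [2,0,0,0,0],
    [2,0,0,0,0],
  ],
)

```text
time_s: 35.25
ee_pos: [0.5661, 0.149, 0.2568]
orientation: [[0.087, 0.996, -0.001], [0.996, -0.087, -0.005], [-0.005, -0.001, -1.0]]
wrist_force: [-1.3, -9.1, 0.6]
opening: 0.025
```

Request:
send_rows(
  series=[
    [2,0.1,0,0,0],
    [2,0.1,0,0,0],
    [2,0,0,0,0],
    [2,0,0,0,0],
    [2,0,0,0,0],
  ],
)

```text
time_s: 35.75
ee_pos: [0.5663, 0.1501, 0.2569]
orientation: [[0.086, 0.996, -0.002], [0.996, -0.086, -0.008], [-0.008, -0.001, -1.0]]
wrist_force: [-2.8, -14.7, 1.7]
opening: 0.0248
```

The rods are pressed against the fence at about 15 N. I'll back off, lift and look.

Request:
send_rows(
  series=[
    [2,-0.5,0,0,0],
    [2,-1,0,0,0],
    [2,-1,0,0,0],
    [2,0,0,-1.5,0],
    [2,0,0,-2.5,0],
  ],
)

```text
time_s: 36.25
ee_pos: [0.5632, 0.1271, 0.2961]
orientation: [[0.088, 0.996, -0.004], [0.996, -0.088, 0.001], [0.0, -0.004, -1.0]]
wrist_force: [0.3, 0.2, -2.9]
opening: 0.0252
```

Request:
send_rows(
  series=[
    [2,-1,0,-2,0],
    [2,-2.5,0,0,0],
    [2,-3.5,0,0,0],
    [2,-4,0,0,0],
    [2,-4,0,0,0],
  ],
)

```text
time_s: 36.75
ee_pos: [0.5507, -0.023, 0.3182]
orientation: [[0.087, 0.996, 0.002], [0.996, -0.087, 0.0], [0.0, 0.002, -1.0]]
wrist_force: [1.3, -0.9, -2.0]
opening: 0.0254
```

Request:
send_rows(
  series=[
    [2,-4,0,0,0],
    [2,-4,0,0,0],
    [2,-4,0,0,0],
    [2,-2.5,0,0,0],
    [2,-1.2,0,0,0],
  ],
)

```text
time_s: 37.25
ee_pos: [0.537, -0.1804, 0.3181]
orientation: [[0.09, 0.996, 0.002], [0.996, -0.09, -0.001], [-0.001, 0.002, -1.0]]
wrist_force: [-0.8, 0.3, -3.6]
opening: 0.0249
```

```bash
python3 -c "
from h import *
plan(.477,-.3975,.16,88.5);grab('scene','o')
im,d=grab('top','o');rodf(rods('top',im,d,verbose=False))
im=cv2.imread('pics/top_o.png')[140:280,60:240];cv2.imwrite('pics/o2.png',cv2.resize(im,None,fx=4,fy=4))"
```

```text
t 37.25 ee [ 0.537  -0.1804  0.3181] yaw 84.83 open 24.9 F [-0.8  0.3 -3.6] | shift cm [-22.16  -4.03   0.32] norm 22.5 turn -3.7
red c [14.3 -4.2] ang 0.0 y -12..4 x -36..64
green c [ 16.9 -20.9] ang -2.6 y -31..-11 x -33..67
amber c [  8.8 -37. ] ang -0.9 y -46..-28 x -41..59
purple c [-11.9 -54.1] ang 0.2 y -62..-46 x -62..38
```

View pics/o2.png

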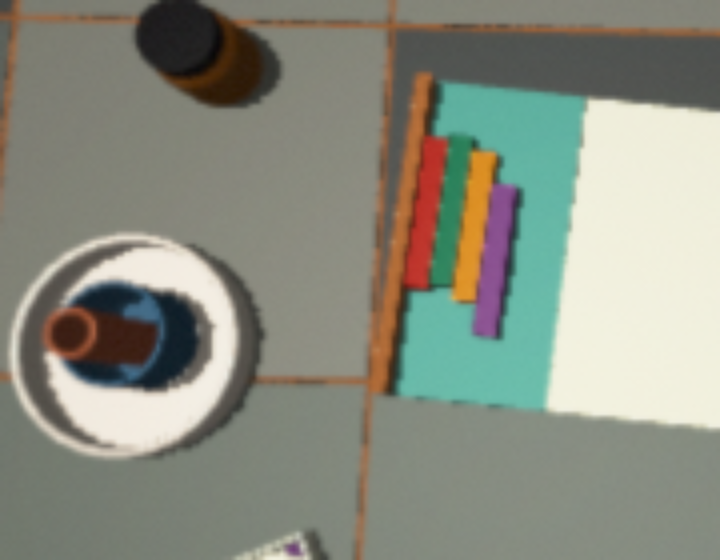

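View pics/scene_o.png

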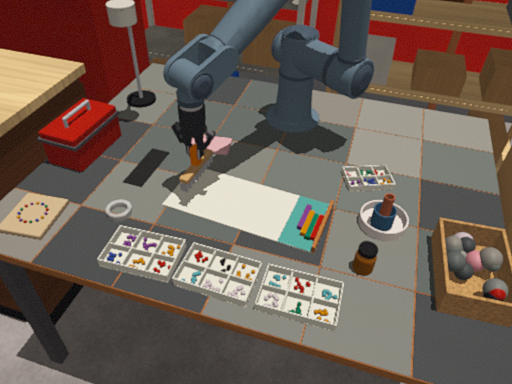

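All four rods lie in rows on the band, within about 3° of the fence. The cups are still nested. Now I'll return the rake.

Request:
send_rows(
  series=[
    [2,0,0,0,-2],
    [2,0,0,0,-1.7],
    [2,0,0,0,0],
    [2,0,0,0,0],
    [2,0,0,0,0],
  ],
)

```text
time_s: 37.85
ee_pos: [0.5372, -0.1779, 0.3167]
orientation: [[0.023, 1.0, -0.0], [1.0, -0.023, 0.0], [0.0, -0.0, -1.0]]
wrist_force: [1.0, 0.1, -2.7]
opening: 0.0252
```

```bash
python3 -c "
from h import *
plan(.477,-.3975,.16,88.5)"
```

```text
t 37.85 ee [ 0.5372 -0.1779  0.3167] yaw 88.7 open 25.2 F [ 1.   0.1 -2.7] | shift cm [-22.09  -5.52   0.17] norm 22.8 turn 0.2
```

Request:
send_rows(
  series=[
    [2,-1,-0.3,0,0],
    [2,-2.2,-0.6,0,0],
    [2,-3,-0.7,0,0],
    [2,-3,-0.7,0,0],
    [2,-3,-0.7,0,0],
  ],
)

```text
time_s: 38.35
ee_pos: [0.5036, -0.3014, 0.3168]
orientation: [[0.023, 1.0, 0.0], [1.0, -0.023, -0.0], [-0.0, 0.0, -1.0]]
wrist_force: [0.9, 0.9, -2.7]
opening: 0.025
```

Request:
send_rows(
  series=[
    [2,-3,-0.8,0,0],
    [2,-3,-0.8,0,0],
    [2,-2.2,-0.5,0,0],
    [2,-1.2,-0.3,0,0],
    [2,-0.5,-0.1,0,0],
  ],
)

```text
time_s: 38.85
ee_pos: [0.4764, -0.3993, 0.3166]
orientation: [[0.025, 1.0, -0.0], [1.0, -0.025, 0.0], [0.0, -0.0, -1.0]]
wrist_force: [0.0, 0.6, -2.3]
opening: 0.025
```

Request:
send_rows(
  series=[
    [2,0,0,0,0],
    [2,0,0,1,0],
    [2,0,0,1.5,0],
    [2,0,0,1.5,0],
    [2,0,0,0.8,0],
  ],
)

```text
time_s: 39.35
ee_pos: [0.4766, -0.3969, 0.2655]
orientation: [[0.022, 1.0, -0.003], [1.0, -0.022, 0.004], [0.003, -0.003, -1.0]]
wrist_force: [-0.8, -0.2, -2.2]
opening: 0.0255
```

```bash
python3 -c "
from h import *
plan(.477,-.3975,.0986,88.5)"
```

```text
t 39.35 ee [ 0.4766 -0.3969  0.2655] yaw 88.71 open 25.5 F [-0.8 -0.2 -2.2] | shift cm [-0.06  0.05  1.19] norm 1.2 turn 0.2
```

Request:
send_rows(
  series=[
    [2,0,0,0.4,0],
    [2,0,0,0.3,0],
    [2,0,0,0.2,0],
    [2,0,0,0.1,0],
    [2,0,0,0,0],
  ],
)

```text
time_s: 39.85
ee_pos: [0.4771, -0.3982, 0.259]
orientation: [[0.023, 1.0, 0.0], [1.0, -0.023, -0.0], [-0.0, 0.0, -1.0]]
wrist_force: [0.3, 0.6, -1.8]
opening: 0.025
```

Request:
send_rows(
  series=[
    [2,0,0,0.1,0],
    [2,0,0,0.1,0],
    [2,0,0,0,0],
    [2,0,0,0,0],
    [2,0,0,0,0],
  ],
)

```text
time_s: 40.35
ee_pos: [0.477, -0.3981, 0.2567]
orientation: [[0.023, 1.0, 0.0], [1.0, -0.023, -0.0], [-0.0, 0.0, -1.0]]
wrist_force: [0.6, -0.4, -1.9]
opening: 0.025
```

Request:
send_rows(
  series=[
    [2,0,0,0.1,0],
    [2,0,0,0.1,0],
    [2,0,0,0,0],
    [2,0,0,0,0],
    [2,0,0,0,0],
  ],
)

```text
time_s: 40.85
ee_pos: [0.477, -0.3981, 0.2547]
orientation: [[0.023, 1.0, -0.0], [1.0, -0.023, -0.0], [-0.0, -0.0, -1.0]]
wrist_force: [0.3, 0.6, -1.0]
opening: 0.0251
```

Request:
send_rows(
  series=[
    [2,0,0,0.1,0],
    [2,0,0,0,0],
    [2,0,0,0,0],
    [2,0,0,0,0],
    [2,0,0,0,0],
  ],
)

```text
time_s: 41.35
ee_pos: [0.477, -0.3981, 0.2537]
orientation: [[0.023, 1.0, -0.0], [1.0, -0.023, -0.0], [-0.0, -0.0, -1.0]]
wrist_force: [0.6, -0.5, -2.5]
opening: 0.025
```

Request:
send_rows(
  series=[
    [2,0,0,0.1,0],
    [2,0,0,0.1,0],
    [2,0,0,0,0],
    [2,0,0,0,0],
    [2,0,0,0,0],
  ],
)

```text
time_s: 41.85
ee_pos: [0.4771, -0.3985, 0.2535]
orientation: [[0.023, 1.0, -0.0], [1.0, -0.023, -0.0], [-0.0, -0.0, -1.0]]
wrist_force: [-4.5, 2.9, 9.1]
opening: 0.0251
```

Contact at about 11 N, so the rake is on the mat. I'll release it and retreat upwards.

Request:
send_rows(
  series=[
    [4.5,0,0,0,0],
    [6,0,0,0,0],
    [6,0,0,0,0],
    [6,0,0,-0.5,0],
    [6,0,0,-1,0],
  ],
)

```text
time_s: 42.35
ee_pos: [0.4768, -0.3979, 0.2662]
orientation: [[0.023, 1.0, -0.001], [1.0, -0.023, 0.001], [0.001, -0.001, -1.0]]
wrist_force: [-0.1, 0.3, 0.1]
opening: 0.0597
```

Request:
send_rows(
  series=[
    [6,0,0,-2,0],
    [6,0,0,-3,0],
    [6,0,0,-4,0],
    [6,0,0,-4,0],
    [6,0,0,-2,0],
  ],
)

```text
time_s: 42.85
ee_pos: [0.4773, -0.3984, 0.4225]
orientation: [[0.023, 1.0, 0.005], [1.0, -0.023, -0.006], [-0.006, 0.005, -1.0]]
wrist_force: [0.2, -0.2, 0.5]
opening: 0.0602
```

Request:
send_rows(
  series=[
    [6,0,-3,-1,0],
    [6,0,-4.5,0,0],
    [6,0,-4.5,0,0],
    [6,0,0,0,0],
    [6,0,0,0,0],
  ],
)

```text
time_s: 43.35
ee_pos: [0.3565, -0.3954, 0.4278]
orientation: [[0.025, 1.0, 0.001], [1.0, -0.025, -0.001], [-0.001, 0.001, -1.0]]
wrist_force: [0.8, 0.5, 0.4]
opening: 0.0602
```

```bash
python3 - <<'E'
from h import *
st();grab('scene','p')
im,d=grab('top','p');rodf(rods('top',im,d,verbose=False))
for n in('top','scene'):
    im,d=grab(n);H=hsv(im);vv,uu=np.indices(d.shape); W=dep(n,np.c_[uu.ravel(),vv.ravel()],d).reshape(d.shape+(3,));X,Y,Z=[W[...,i] for i in range(3)]
    mG=(abs(X-.477)<.07)&(abs(Y+.397)<.05)&(Z>.105)&(Z<.125)&cm(H,((10,20),(200,255),(60,255)))
    mB=cm(H,((10,22),(90,220),(60,255)))&(X>.35)&(X<.65)&(Y>-.46)&(Y<-.33)&(Z>.035)&(Z<.06)
    for m in(mG,mB):
        if m.sum()>9: print(n,m.sum(),rect(W[m]),np.median(Z[m]))
    m=(H[...,2]<50)&(X>.35)&(X<.65)&(Y>-.46)&(Y<-.33)&(Z<.015)&(Z>-.01); print('mat',rect(W[m]))
E
```

```text
{'time_s': 43.35, 'ee_pos': [0.356, -0.395, 0.428], 'wrist_force': [0.825, 0.475, 0.426], 'wrist_torque': [0.012, -0.056, -0.044], 'opening': 0.06, 'joints': [-1.05, -0.053, 1.835, 0.0, 1.357, -2.597]}
red c [14.1 -4.3] ang 0.0 y -12..4 x -36..64
green c [ 17.5 -21.8] ang -1.4 y -31..-13 x -33..68
amber c [  8.8 -36.8] ang -0.6 y -45..-28 x -41..59
purple c [-11.9 -54.3] ang 0.2 y -62..-46 x -62..38
top 148 (array([ 473.20025635, -397.91821289]), np.float32(27.610298), np.float32(23.662273), np.float32(0.21341705)) 0.11369172530652849
top 750 (array([ 474.0071106 , -399.78244019]), np.float32(164.8012), np.float32(30.360352), np.float32(-1.3929214)) 0.051724329586567364
mat (array([ 461.37750244, -411.90518188]), np.float32(222.31786), np.float32(99.78692), np.float32(-0.991745))
scene 67 (array([ 477.58770752, -398.47015381]), np.float32(35.303017), np.float32(25.226091), np.float32(4.44355)) 0.11384724152041603
scene 307 (array([ 477.98132324, -398.06646729]), np.float32(171.12701), np.float32(30.343838), np.float32(-1.5478668)) 0.05178165898448839
mat (array([ 464.472229  , -395.72799683]), np.float32(228.33707), np.float32(66.7552), np.float32(-1.3929443))
```

View pics/scene_p.png

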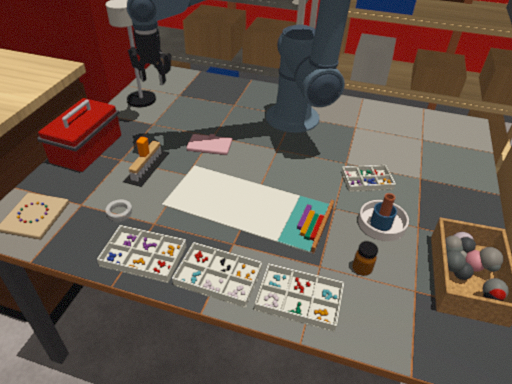

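View pics/top_p.png

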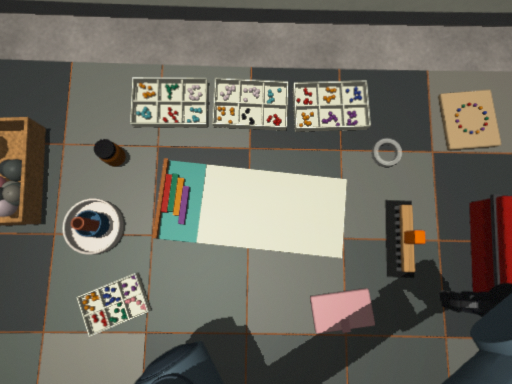

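Everything is in place: rake on its mat at (403,238), four rods in rows at (176,198), cups nested in the dish, jar and tape where they were. I'm handing in.

```bash
python3 -c "
from workcell import bot
print(bot.hand_in())"
```

```text
the job is handed in; nothing more can be done
None
```

I handed the job in at about 43 s of the 208 s allowed. No verdict is reported, so this rests on my own last checks.

- **Cups:** only the large and small cups were there. The large cup stands in the middle of the dish and the small one is seated inside it. The small cup's rim measured z≈0.115 m, against 0.114 m expected.
- **Rods:** red, green, amber and purple were there; blue was not. I combed red and green first, then amber and purple, and pressed all four against the fence at about 15 N. They lie flat with centres about 4 to 54 mm from my fence estimate and within 1.4° of its direction.
- **Rake:** it is upright on its mat, 1 to 4 mm from the mat's centre and within about 1° of its long side.
- **Jar and tape:** they look unmoved in the last pictures. I did not measure them again.

**Disagreements between readings:**
- The two cameras differed by 3 to 6 mm in x.
- My fence line is about 4 to 5 mm off, as the pressed rods showed.
- The last mat measurement, with the rake on it and in the arm's shadow, came out distorted. I used the earlier one, taken with the mat clear.

All of these are well inside the tolerances.

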